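# Pin, close and lock a hinged casting mould

### The arm

A 6-joint arm with a two-finger parallel gripper is mounted at the origin on a cart in front of the work surface, level with it; the furniture and walls round the work are solid. World frame = base frame: x ahead of the robot, y to its left, z up, the work surface at z = 0. Lengths are in m, angles in degrees, forces in N, time in s.
With the tool pointing down it reaches from about 0.3 to 0.75 m from the base axis. Payload 8.5 kg.
Tool frame: the origin (TCP) lies midway between the tips of the shut fingers; the grasp point (between the pads) lies 19 mm behind it; y points along the fingers, x is the direction in which the jaws open and shut, and the axes are right-handed (so a half turn about y gives the same grasp; the last joint's range is limited). The gripper opens to 85 mm and grips with 20 to 120 N. Pads are 22 mm wide; open, the fingers measure 114 mm over their backs; the gripper's body (76 mm by 85 mm) begins 54 mm behind the grasp point. The pads swing forward as they close: fully open they stand 13 mm farther back than shut.
Start: joints at [60.315, 21.807, 74.336, -0, 83.858, -12.336], TCP at [0.164, 0.525, 0.231] pointing down, gripper open.
Joint ranges: [-178.18, 178.18], [-50.72, 133.34], [12.68, 142.11], [-81.47, 261.47], [9.98, 163.14], [-165.26, 165.26]. Speed limits (degrees/s): [136.94, 136.94, 180, 180, 180, 180].

### API

Orientations are given as a 3x3 rotation matrix whose columns are the frame's x, y, z axes.
In Python, from rig import env gives the robot as it stands.
- The arm moves only by the tool carry_out, never from a script. Its argument "plan" is a list of rows, each a list of 3 entries, a list of its own where there are three numbers: the shift along the tool's x, y, z in m, then the turn, a rotation vector about the tool's x, y, z in degrees, then the finger opening in m, from 0 to 0.0854. In form: [[[dx, dy, dz], [ax, ay, az], jaw], ...]. A call has 1 to 8 rows; each row shifts and turns the commanded pose from where the row before left it, along the tool's axes as they then stand; what a row does not reach is not made up. A row lasts 1/8 s, in which the tool goes at most 62.5 mm and 10.7 degrees, less where a joint would pass 70% of its speed; a pose out of reach is approached as far as the arm can. A call is refused whole if a number of a shift passes 0.0625 or a number of a turn 10.7, either way. A call with a gripper value outside its range is refused whole. The fingers move at their own pace and stop on an object; "force" is the grip in N (left out, the last holds). Time passes only in rows, so rows that do not move let the fingers close. It gives the time, the measured TCP pose, the force and the opening at its end, in the units of the state.
- env.observe(): the state, without advancing time (a new reading comes with each control period).
- env.get_image(name): name is "scene" or "top"; returns a dict with "image" (384x512x3 uint8, red, green, blue), "vfov" (degrees; the focal length in pixels is half the picture's height over the tangent of half this angle, whatever the lens; pixels are square), "cx", "cy" (the principal point, pixels), "rvec" (rotation vector, rad) and "tvec" (3), from world to camera coordinates, as OpenCV has them. Camera axes: x right, y down, z forward; pixel columns grow to the right and rows downward; lengths in m; the calibration is good to about 2 mm. A picture is of the moment at which its call begins. There is no depth.
- env.close_job(): hands the job in, once; it reports no verdict.
Trained networks look in a picture, given as the dict that the camera call returned (one of the last four; its "shot" number tells which), for a name from the list of things; names that differ only in an ending like _2 or _b are one class to them, and where a whole thing is asked for, a point or a joint stands for the part that bears it (a point fixed in the world has none). Each returns a list of dicts, best first, with "conf" (0 to 1); they miss things now and then, are a little off and sometimes report something else, mostly with a low value. They report only what shows in the picture. A call takes as long as a camera call. They do not tell look-alikes from the thing itself.
- env.outline_of(target, picture): "mask" (384x512 bool, what is visible of it) and "pixel" ([row, column] in pixels, amid what is visible of it).
The state is a dict: "time_s": time; "q": joint angles; "qvel": joint speeds; "joint_efforts": joint torques, N m; "position": TCP position; "tool_rot": TCP orientation; "ft_force": force on the tool from outside, world axes, zero at the start; "wrist_torque": the same for the moment, N m; "grip_width": finger opening in m.
Only numpy, scipy, OpenCV 4.12 (cv2) and the standard library are available. Lean on these libraries where they do the work, as an engineer would, in place of code of your own. Each camera call takes 0.05 s, during which the arm holds its last target.

### The job

Assemble the two-part casting mould: stand its loose half on the mould plate, swung open roughly square to the fixed half, with its hinge knuckle in line above the knuckle on the plate, and push the hinge pin from the stand down through both knuckles until its collar is home. Then swing the loose half fully shut against the fixed half, line the wing of the quarter-turn stud up with the slot in the loose half's ear, push the stud fully in, turn it a quarter turn clockwise to lock, and let go. Leave the beaker, the amber bottle and the timer where they are.

Things in the scene. Friction and masses are not known exactly. Their poses are not given: they have to be found in the camera images.
- mould: Fixed grey plate (8 mm thick; x -122 to 38, y -93 to 115 mm) with an aluminium mould half on it (x 0 to 30, y -45 to 45, z 8 to 72 mm). Origin on the worktop under the middle of the parting plane (x = 0). z up; +x points into the fixed half, away from the robot; +y to the hinge end. Vertical hinge axis at x 0, y 65 mm; stud axis at x -14, y -64 mm.
- mould_knuckle (a point): Centre of the upper rim of the plate's hinge knuckle, a vertical tube, 34 mm above the worktop: outside diameter 28, bore 16 mm, 26 mm tall, standing on the plate. Axes as mould.
- half_center (a point): Centre, half-way up, of the loose aluminium mould half (0.4 kg): upright block 30 mm thick (its x), 90 long (its y), 64 high (its z), with a flange 8 mm high reaching 19 mm beyond the -x side and an 8 mm high foot under the ear (x -15 to 32 mm). Pocket face at x +15 mm; knuckle at the +y end, slotted ear at the -y end, 161 mm overall. Grasp across the thickness at mid length.
- half_knuckle (a point): Centre of the lower rim of the loose half's knuckle (tube, outside 28, bore 16, 26 mm tall): at x 15, y 65 mm of the half, 28 mm above its underside. Standing on the plate it is 2 mm above mould_knuckle. Shut, the half's axes agree with the mould's; square open it is turned 90 degrees clockwise (from above) about the hinge, -y end to the robot. The half slides.
- half_slot (a point): Centre of the slot in the loose half's ear, at x +1, y -64 mm of the half, 35 mm above its underside: vertical through slot 29 mm long along the half's y and 11 mm wide along its x, in an ear 6 mm thick, 28 mm wide.
- pin_center (a point): Middle of the upright steel hinge pin, 106 mm long, in the hole of its stand. From the nose up: 10 mm taper (4 to 13 mm diameter, so it draws knuckles a few mm out of line together), 13 mm shaft, collar (diameter 26, 4 mm thick) with underside 52 mm above the nose, round grip of diameter 18, 50 mm long. Home: collar on the loose half's knuckle, nose 10 mm above the worktop.
- pin_tip (a point): The nose end of the hinge pin, on its axis. z up along the pin.
- stud_wing (a point): Point on the stud axis in its grey wing grip, a bar 34 mm long (y), 9 thick (x), 36 high: 13 mm below the wing's top, 23 above its lower edge. 111 mm above the worktop when up, 16 mm less when pushed in; the lower edge is then level with the tops of the halves, so keep fingertips above that edge. The cross bar (20x5 mm) under the fixed ear is parallel to the wing.
- stud_push (a joint): How far the stud is pushed down, m: 0 up, 0.016 to 0.017 fully in. It stays where it is left (about 1.5 N of friction).
- stud_turn (a joint): Angle of the stud and its wing, rad, clockwise seen from above: 0 when the wing is parallel to the mould's y, which is in line with the slot of the shut half (goes in within about 0.25 rad); 1.57 locked, across the slot; stops at -0.3 and 1.6. It starts part-way turned and has light friction.
- beaker: Bystander: clear beaker 56 mm across, 62 mm high. Origin at its underside.
- bottle_stain: Bystander: amber bottle with black cap, 48 mm across, 88 mm high. Origin at its underside.
- timer: Bystander: small white timer 58x62x18 mm. Origin at its underside.
- mould_ear (a point): Middle of the top of the fixed ear that carries the stud, on the stud axis, 66 mm above the worktop. The ear (10 mm thick, x -29 to 30, y -82 to -52 mm of the mould) overhangs the parting plane; the loose half's slotted ear must swing in underneath it, so the loose half cannot be lowered straight into its shut place.
- stand: Grey block 70x70 mm, 54 mm high, fixed, with a vertical hole in the middle in which the hinge pin stands, its collar resting on the block's top, its nose 2 mm above the worktop. Origin at its underside.
Not all that is in view belongs to the job. Leave any yellow look-alike of the part that bears half_center alone.

How it is judged (in metres and radians):
On the way, in this order (a step that is already met when the one before it is completed fails the run):
1. the loose half stands open on the plate, its knuckle above the plate's knuckle (horizontal distance between half_knuckle and mould_knuckle below 0.006 m and z of half_center in the frame of mould below 0.046 m and angle between the y axis of half_center and the y axis of mould, either way round above 0.6 rad), for 0.2 s.
2. the hinge pin is home through both knuckles, the half still open (horizontal distance between half_knuckle and mould_knuckle below 0.006 m and z of half_center in the frame of mould below 0.046 m and z of pin_tip in the frame of mould below 0.016 m and horizontal distance between pin_tip and mould_knuckle below 0.005 m and angle between the y axis of half_center and the y axis of mould, either way round above 0.3 rad), for 0.2 s.
3. the loose half is swung shut on its pin, the stud not yet pushed in (z of pin_tip in the frame of mould below 0.016 m and horizontal distance between pin_tip and mould_knuckle below 0.005 m and angle between the y axis of half_center and the y axis of mould, either way round below 0.06 rad and horizontal distance between half_slot and stud_wing below 0.006 m and value of joint stud_push below 0.006 m), for 0.1 s.
4. the stud is pushed in through the slot (angle between the y axis of half_center and the y axis of mould, either way round below 0.06 rad and horizontal distance between half_slot and stud_wing below 0.006 m and value of joint stud_push above 0.013 m and value of joint stud_turn below 0.6 rad), for 0.05 s.
At the end, for the whole second after the job is handed in: The loose half is shut on the plate (within 0.06 rad, slot within 6 mm of the stud axis), knuckles in line within 6 mm; the pin is through both within 5 mm of the axis and 6 mm of home; the stud is in by 13 mm or more and turned 1.2 rad or more; beaker, bottle, timer within 40 mm of their places (horizontal distance between half_knuckle and mould_knuckle below 0.006 m and z of half_center in the frame of mould below 0.046 m and z of pin_tip in the frame of mould below 0.016 m and horizontal distance between pin_tip and mould_knuckle below 0.005 m and angle between the y axis of half_center and the y axis of mould, either way round below 0.06 rad and horizontal distance between half_slot and stud_wing below 0.006 m and value of joint stud_push above 0.013 m and value of joint stud_turn above 1.2 rad); the robot touches nothing.
It fails at once if the beaker moved more than 40 mm (distance of beaker from where it was at the start of the episode above 0.04 m).
It fails at once if the amber bottle moved more than 40 mm (distance of bottle_stain from where it was at the start of the episode above 0.04 m).
It fails at once if the timer moved more than 40 mm (distance of timer from where it was at the start of the episode above 0.04 m).
It fails at once if the loose half tipped over (angle between half_center's own z axis and vertical above 0.6 rad).
It also fails if it takes over 72 s, if anything falls off the work surface, if the arm or the gripper's body presses on something with over 40 N, if the wrist force passes 120 N, or if a joint passes its speed limit or range.

## Working session

There is one attempt and no reset: what is moved stays moved. The work goes in short steps, Python scripts to look and compute and a tool call to move; the robot and the scene stay as the last step left them, time stands still between calls to the robot, and variables do not carry over. Pictures are saved under pics/ and viewed, and the job is handed in when it is done.

Besides the shell and the picture viewer there is one more tool, called after "Request:" as a command line: name --argument value ..., lists and objects as JSON in quotes. carry_out: Moves the arm, as the interface text tells. Its arguments: {"type":"object","properties":{"plan":{"type":"array","items":{"type":"array"}},"force":{"type":"number"}},"required":["plan"]}

```bash
ls; mkdir -p pics; cat > h.py <<'E'
import numpy as np, cv2
from rig import env
np.set_printoptions(precision=4,suppress=True)
def K(p):
    h,w=p['image'].shape[:2]; f=h/2/np.tan(np.radians(p['vfov'])/2)
    return np.array([[f,0,p['cx']],[0,f,p['cy']],[0,0,1.]])
def ray(p,rc,z):
    R=cv2.Rodrigues(np.array(p['rvec'],float))[0]; t=np.array(p['tvec'],float).ravel()
    d=R.T@np.linalg.inv(K(p))@np.array([rc[1],rc[0],1.]); o=-R.T@t
    return o+d*(z-o[2])/d[2]
def proj(p,X):
    x,_=cv2.projectPoints(np.array(X,float).reshape(-1,3),np.array(p['rvec'],float),np.array(p['tvec'],float),K(p),None)
    return x[:,0,::-1]
def save(p,n,crop=None,s=1):
    im=p['image'][...,::-1]
    if crop: im=im[crop[0]:crop[1],crop[2]:crop[3]]
    if s!=1: im=cv2.resize(im,None,fx=s,fy=s,interpolation=cv2.INTER_CUBIC)
    cv2.imwrite('pics/'+n+'.png',im)
E
python3 - <<'E'
from h import *
for n in('scene','top'):
    p=env.get_image(n); save(p,n+'0',s=1.5); print(n,p['vfov'],p['cx'],p['cy'],p['rvec'],p['tvec'],[k for k in p])
    for t in['mould','half_center','half_knuckle','half_slot','mould_knuckle','mould_ear','stud_wing','pin_center','pin_tip','stand','beaker','bottle_stain','timer']:
        r=env.outline_of(t,p)
        print(t,[(round(x['conf'],2),np.round(x['pixel'],1).tolist(),int(x['mask'].sum())) for x in r])
s=env.observe(); print(s)
E
```

```text
pics
scene 47.5228909413547 255.22110488650043 193.0345738220102 [ 2.0516 -0.8671  0.4613] [-0.3666  0.3079  1.0581] ['image', 'vfov', 'cx', 'cy', 'rvec', 'tvec', 'shot']
mould [(0.6, [204.4, 256.7], 2507)]
half_center [(0.92, [185.0, 180.2], 649), (0.68, [263.9, 256.6], 1023)]
half_knuckle [(0.8, [185.8, 180.0], 658), (0.59, [262.6, 258.2], 908), (0.42, [255.9, 333.9], 134)]
half_slot [(0.96, [260.2, 256.4], 969), (0.62, [184.9, 181.6], 659)]
mould_knuckle [(0.63, [203.6, 258.9], 2532)]
mould_ear [(0.92, [207.2, 259.2], 2461), (0.74, [186.4, 278.3], 46), (0.72, [157.9, 239.9], 267)]
stud_wing [(0.47, [189.0, 275.2], 65)]
pin_center [(0.57, [255.8, 336.2], 136)]
pin_tip [(0.46, [203.3, 255.5], 2434)]
stand [(0.96, [272.0, 330.1], 842), (0.22, [240.9, 215.2], 367)]
beaker [(0.57, [157.8, 240.9], 275)]
bottle_stain [(0.57, [175.0, 286.7], 291)]
timer [(0.82, [242.6, 213.3], 375)]
top 54.85808784903637 254.55005914415227 192.449504304712 [ 2.1588 -2.1149  0.1617] [0.0115 0.5747 0.9951] ['image', 'vfov', 'cx', 'cy', 'rvec', 'tvec', 'shot']
mould [(0.74, [197.3, 243.5], 3986), (0.4, [214.
[... 542 characters left out ...]
171.3], 418), (0.72, [215.1, 376.6], 112), (0.62, [197.4, 243.4], 3833)]
bottle_stain [(0.74, [129.1, 241.5], 286)]
timer [(0.72, [265.5, 255.4], 433)]
{'time_s': 1.4, 'q': array([ 60.3145,  21.8054,  74.3351,  -0.0022,  83.8584, -12.3366]), 'qvel': array([ 0.0585, -0.0145,  0.0332,  0.0342, -0.0135,  0.0118]), 'joint_efforts': array([ -0.0006, -44.8333, -23.1455,  -0.0003,   0.0006,  -0.    ]), 'position': array([0.164 , 0.525 , 0.2313]), 'tool_rot': array([[ 0.2982,  0.    , -0.9545],
       [ 0.9545, -0.    ,  0.2982],
       [ 0.    , -1.    , -0.    ]]), 'ft_force': array([ 0.0743,  0.3993, -1.0143]), 'wrist_torque': array([-0.0035,  0.0092,  0.0201]), 'grip_width': 0.08572427642365073}
```

View pics.

View pics/scene0.png

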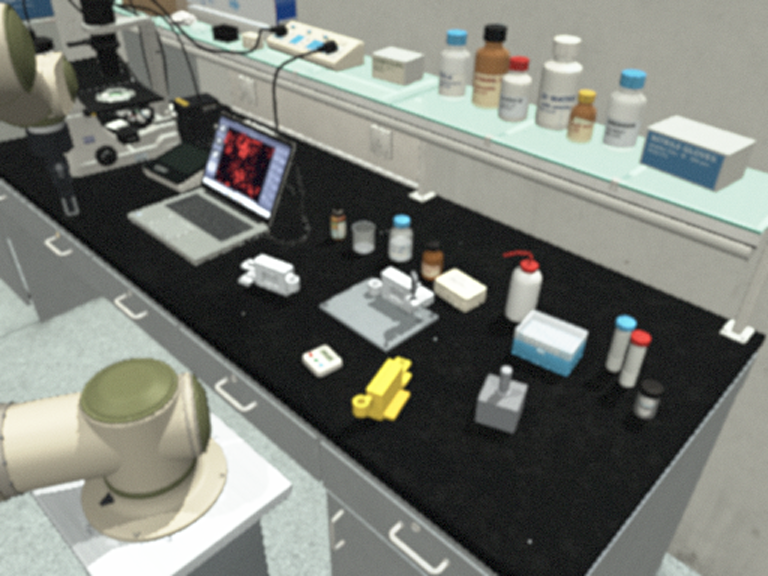

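View pics/top0.png

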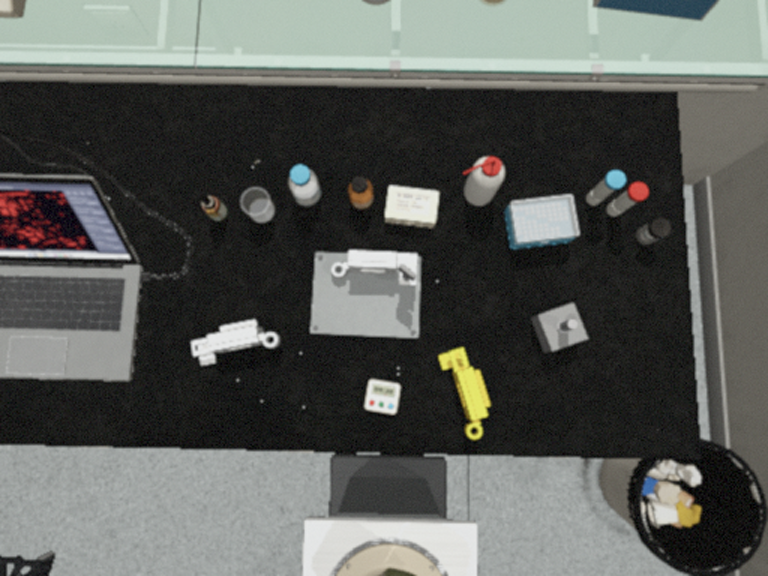

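```bash
python3 - <<'E'
import cv2
for n,c in(('scene0',(120,300,150,370)),('top0',(110,300,130,410))):
    im=cv2.imread('pics/'+n+'.png'); im=cv2.resize(im,(512,384),interpolation=cv2.INTER_AREA)
    im=im[c[0]:c[1],c[2]:c[3]]
    cv2.imwrite('pics/'+n+'z.png',cv2.resize(im,None,fx=2.8,fy=2.8,interpolation=cv2.INTER_CUBIC))
E
```

```text
(no output)
```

View pics/top0z.png

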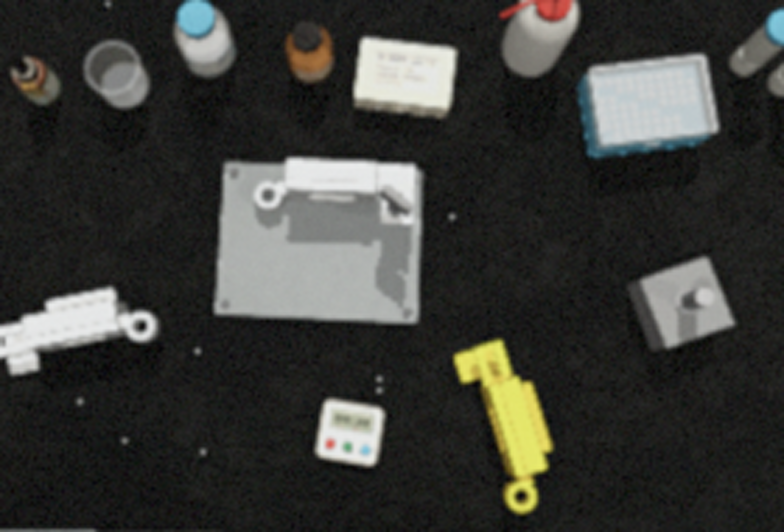

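View pics/scene0z.png

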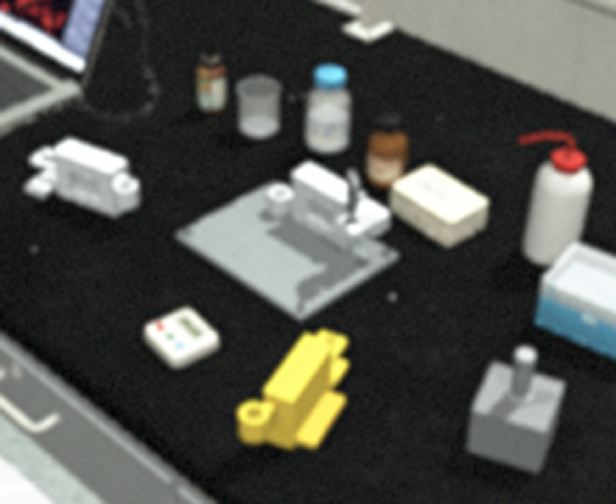

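```bash
cat >> h.py <<'E'
import pickle
def shoot(name,n=1):
    ps=[env.get_image(name) for _ in range(n)]
    p=dict(ps[-1]); p['image']=np.mean([q['image'].astype(float) for q in ps],0)
    pickle.dump(p,open('pics/%s.pkl'%name,'wb')); return p
E
python3 - <<'E'
from h import *
for n in('scene','top'):
    p=shoot(n,2)
    im=p['image']; print(n)
    if n=='top':
        print(im.mean(2)[215:250,160].astype(int)); print(im.mean(2)[225,120:200].astype(int)); print(im.mean(2)[160:235,220].astype(int))
print(env.observe()['time_s'])
E
```

```text
scene
top
[219 228 217 215 227 230 230 229 229 230 227 222 228 230 220 179 178 121
  36  19  25  15   6  23  11  19  19  14  19  19  14  17  23  30  28]
[ 21  29  24  18  25  22  20  27  34  38  54  68  84 101 125 148 161 182
 211 228 230 230 230 229 230 230 229 229 230 230 229 229 230 229 229 230
 230 229 226 225 227 229 227 222 217 221 228 230 227 226 225 210 199 221
 231 231 222 184 124  84  47  59 153 218 215 158  83  40  23  28  28  29
  24  22  26  20  21  28  27  25]
[ 27  22  24  22  24  27  22  43 105 159 166 165 163 165 164 161 165 167
 177 183 181 174 161 161 165 167 168 168 172 173 174 174 173 174 175 175
 174 175 175 177 177 176 175 176 176 176 176 176 176 175 175 175 173 174
 175 174 174 173 173 173 173 167 133  67  18  20  19  26  23  29  19  20
  27  20  24]
1.6
```

```bash
cat > fit.py <<'E'
from h import *
from scipy.optimize import minimize
def box(x0,x1,y0,y1,z0,z1):
    return np.array([[x,y,z] for x in(x0,x1) for y in(y0,y1) for z in(z0,z1)])/1000.
def cyl(x,y,r,z0,z1):
    a=np.linspace(0,2*np.pi,32,endpoint=False)
    return np.array([[x+r*np.cos(t),y+r*np.sin(t),z] for t in a for z in(z0,z1)])/1000.
HALF=[box(-15,15,-45,45,0,64),box(-34,-15,-33,33,0,8),box(-15,32,-82,-45,0,8),box(-13,15,-82,-45,32,38),cyl(15,65,14,28,54),box(3,15,45,60,28,54)]
MOULD=[box(-122,38,-93,115,0,8),box(0,30,-45,45,8,72),cyl(0,65,14,8,34),box(-29,30,-82,-52,56,66)]
STAND=[box(-35,35,-35,35,0,54),cyl(0,0,13,54,58),cyl(0,0,9,58,108)]
def T(P,pose):
    c,s=np.cos(pose[2]),np.sin(pose[2])
    z=pose[3] if len(pose)>3 else 0
    return np.c_[P[:,0]*c-P[:,1]*s+pose[0],P[:,0]*s+P[:,1]*c+pose[1],P[:,2]+z]
def render(p,parts,pose,holes=(),S=4,blur=0.8):
    h,w=p['image'].shape[:2]; m=np.zeros((h*S,w*S),np.uint8)
    for P in parts:
        uv=(proj(p,T(P,pose))[:,::-1]+0.5)*S
        hull=cv2.convexHull(np.round(uv*16).astype(np.int32))
        cv2.fillConvexPoly(m,hull,255,lineType=cv2.LINE_AA,shift=4)
    for P in holes:
        pass
    r=cv2.resize(m,(w,h),interpolation=cv2.INTER_AREA).astype(float)/255
    return cv2.GaussianBlur(r,(0,0),blur)
def fit(ps,parts,pose0,lvl,roi_pad=12,mask=None,verbose=1):
    tg=[];rois=[]
    for p in ps:
        g=p['image'].mean(2) if mask is None else mask(p['image'])
        tg.append(np.clip((g-28)/(lvl-28),0,1))
        r=render(p,parts,pose0)>0.02; rois.append(cv2.dilate(r.astype(np.uint8),np.ones((2*roi_pad+1,)*2))>0)
    def cost(v,full=False):
        pose=np.array(pose0,float).copy(); pose[:3]+=np.array(v)*[0.01,0.01,0.1]
        return sum((((render(p,parts,pose)-t)**2)[r]).sum() for p,t,r in zip(ps,tg,rois))
    best=minimize(cost,[0,0,0],method='Nelder-Mead',options=dict(initial_simplex=[[0,0,0],[1,0,0],[0,1,0],[0,0,1]],xatol=1e-3,fatol=1e-2))
    best=minimize(cost,best.x,method='Nelder-Mead',options=dict(initial_simplex=best.x+np.array([[0,0,0],[.3,0,0],[0,.3,0],[0,0,.3]]),xatol=1e-3,fatol=1e-2))
    pose=np.array(pose0,float); pose[:3]+=best.x*[0.01,0.01,0.1]
    return pose,best.fun
def overlay(p,sets,name,crop,s):
    im=cv2.resize(np.clip(p['image'],0,255).astype(np.uint8)[...,::-1],None,fx=s,fy=s,interpolation=cv2.INTER_CUBIC)
    for parts,pose,col in sets:
        for P in parts:
            uv=(proj(p,T(P,pose))[:,::-1]+0.5)*s
            cv2.polylines(im,[cv2.convexHull(np.round(uv).astype(np.int32))],True,col,1)
    c=[int(v*s) for v in crop]
    cv2.imwrite('pics/'+name+'.png',im[c[0]:c[1],c[2]:c[3]])
def ld(n): return pickle.load(open('pics/%s.pkl'%n,'rb'))
E
cat > m1.py <<'E'
from fit import *
t=ld('top');s=ld('scene')
for n,rc,z in(('half',(228,151),.05),('mould',(197,243),.01),('pin',(216,381),.1)): print(n,ray(t,rc,z))
h0=ray(t,(228,155),.04); m0=ray(t,(197,243),.01); 
hp=[h0[0],h0[1],np.radians(188)]; 
mp=[m0[0]+.04,m0[1],0]
for ps,l in(([t],'top'),([s],'scene'),([t,s],'both')):
    a,f=fit(ps,HALF,hp,150); b,f2=fit(ps,MOULD,mp,110)
    print(l,a,f,b,f2,np.degrees([a[2],b[2]]))
overlay(t,[(HALF,a,(0,0,255)),(MOULD,b,(0,255,0))],'o_top',(110,270,120,300),4.2)
overlay(s,[(HALF,a,(0,0,255)),(MOULD,b,(0,255,0))],'o_scene',(130,260,150,310),4.5)
E
python3 m1.py
```

```text
half [0.4684 0.3069 0.05  ]
mould [0.5658 0.0568 0.01  ]
pin [ 0.5096 -0.3112  0.1   ]
top [0.4768 0.297  3.3647] 38.15527826406385 [ 0.6124  0.0434 -0.0214] 56.605390523736745 [192.7846  -1.2286]
scene [0.4778 0.2998 3.4104] 140.90023972723495 [ 0.6146  0.0453 -0.0167] 789.4708913457555 [195.4002  -0.9548]
both [0.477  0.2977 3.3723] 184.71242941106388 [ 0.6129  0.044  -0.0179] 855.7729318414735 [193.2214  -1.0228]
```

View pics/o_top.png

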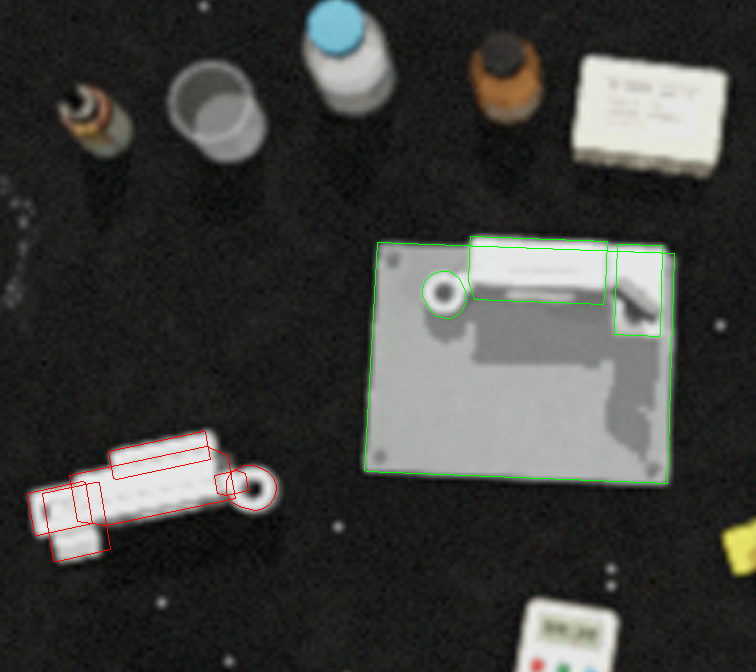

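View pics/o_scene.png

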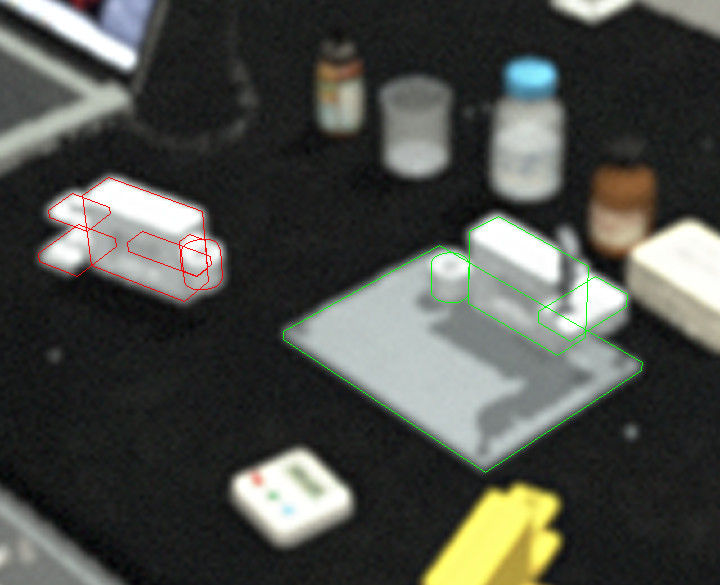

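```bash
cat > m2.py <<'E'
from fit import *
t=ld('top');s=ld('scene')
a=[0.477,0.2977,3.3723]
im=np.clip(t['image'],0,255); 
g=255*(im/255)**2.2
t2=dict(t,image=g)
overlay(t2,[],'z1',(205,250,120,195),10)
overlay(t2,[(HALF,a,(0,0,255))],'z2',(205,250,120,195),10)
E
python3 m2.py
```

```text
(no output)
```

View pics/z1.png

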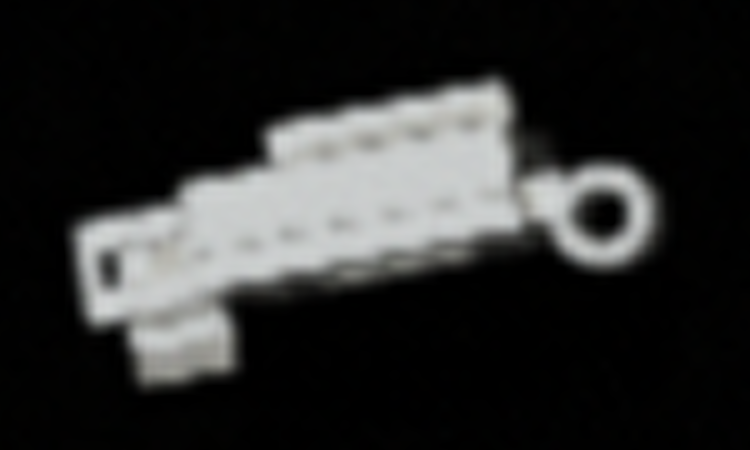

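View pics/z2.png

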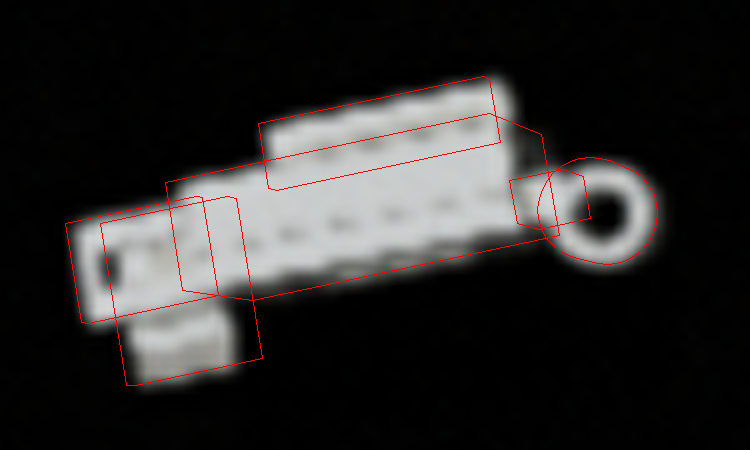

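```bash
cat > m3.py <<'E'
from fit import *
t=ld('top');s=ld('scene')
R=cv2.Rodrigues(np.array(t['rvec']))[0]; print('camtop',-R.T@np.array(t['tvec']).ravel())
def flat(x0,x1,y0,y1,z): return box(x0,x1,y0,y1,z,z)
def rend(p,pose,d,S=8):
    f0,f1,g0,g1,fx=d
    parts=[flat(-15,15,-45,45,64),flat(-fx,-15,f0,f1,8),flat(-15,32,g0,g1,8),flat(-13,15,-82,-45,38),cyl(15,65,14,54,54),flat(5,15,45,58,54)]
    holes=[cyl(15,65,8,54,54)]
    h,w=p['image'].shape[:2]; m=np.zeros((h*S,w*S),np.uint8)
    for Ps,c in((parts,255),(holes,0)):
        for P in Ps:
            uv=(proj(p,T(P,pose))[:,::-1]+0.5)*S
            cv2.fillConvexPoly(m,cv2.convexHull(np.round(uv*16).astype(np.int32)),c,lineType=cv2.LINE_AA,shift=4)
    r=cv2.resize(m,(w,h),interpolation=cv2.INTER_AREA).astype(float)/255
    return cv2.GaussianBlur(r,(0,0),0.8)
tg=np.clip((t['image'].mean(2)-25)/(200),0,1)
def cost(v):
    pose=np.array([.477,.297,3.36])+np.array(v[:3])*[.01,.01,.1]
    return ((rend(t,pose,np.array(v[3:])*10)-tg)**2)[200:255,115:200].sum()
v=[0,0,0,-3.3,3.3,-8.2,-5,3.4]
for k in range(4):
    b=minimize(cost,v,method='Powell' if k%2==0 else 'Nelder-Mead',options=dict(maxiter=2000)); v=b.x; print(b.fun)
pose=np.array([.477,.297,3.36])+np.array(v[:3])*[.01,.01,.1]
print(pose,np.degrees(pose[2]),v[3:]*10)
r=rend(t,pose,v[3:]*10)
o=np.stack([tg*255,r*255,r*255],-1)[205:250,120:195]
cv2.imwrite('pics/z3.png',cv2.resize(o.astype(np.uint8),None,fx=10,fy=10,interpolation=cv2.INTER_CUBIC))
E
python3 m3.py
```

```text
camtop [0.4117 0.0154 1.0728]
38.0918775363957
38.09105037215619
38.09105037215619
38.09105037215619
[0.4751 0.294  3.3571] 192.3470975537954 [-36.1304  36.6202 -82.0786 -52.1968  36.0254]
```

View pics/z3.png

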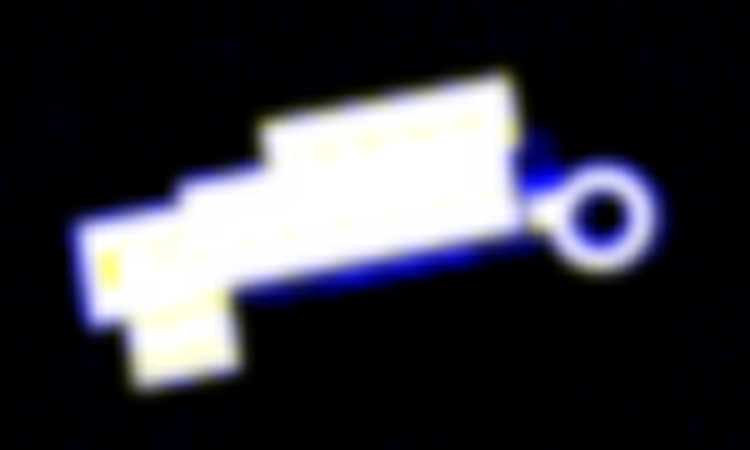

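```bash
sed -i 's/box(-34,-15,-33,33,0,8),box(-15,32,-82,-45,0,8)/box(-34,-15,-36,36,0,8),box(-15,32,-82,-52,0,8)/' fit.py
cat > pl.py <<'E'
import sys,json
from h import *
def rows(wps,jaw,state=None):
    s=state or env.observe(); P=np.array(s['position']); Rm=np.array(s['tool_rot'])
    yaw=np.degrees(np.arctan2(Rm[1,0],Rm[0,0])); out=[]
    for w in wps:
        pos,y1,n=w[:3]; j=w[3] if len(w)>3 else jaw
        pos=np.array(pos,float)
        for i in range(n):
            st=(pos-P)/(n-i); dy=((y1-yaw+180)%360-180)/(n-i)
            X=np.array([np.cos(np.radians(yaw)),np.sin(np.radians(yaw)),0]); Y=np.array([0,0,-1.]); Z=np.cross(X,Y)
            d=[round(float(st@a),4) for a in(X,Y,Z)]; a=round(-float(dy),2)
            out.append([d,[0,a,0],j]); P=P+d[0]*X+d[1]*Y+d[2]*Z; yaw-=a
    print('from',s['position'],'t',s['time_s']); 
    for i in range(0,len(out),8): print(json.dumps(out[i:i+8]))
    return out
E
python3 - <<'E'
from pl import *
rows([([.475,.294,.13],12.35,7),([.475,.294,.06],12.35,1),([.475,.294,.02],12.35,2)],.085)
E
```

```text
from [0.164  0.525  0.2313] t 1.6
[[[-0.0182, 0.0145, -0.0522], [0, 8.61, 0], 0.085], [[-0.0102, 0.0145, -0.0544], [0, 8.62, 0], 0.085], [[-0.002, 0.0145, -0.0553], [0, 8.61, 0], 0.085], [[0.0063, 0.0145, -0.055], [0, 8.62, 0], 0.085], [[0.0145, 0.0144, -0.0534], [0, 8.61, 0], 0.085], [[0.0224, 0.0145, -0.0506], [0, 8.62, 0], 0.085], [[0.0297, 0.0144, -0.0468], [0, 8.61, 0], 0.085], [[0.0, 0.07, 0.0], [0, 0.0, 0], 0.085]]
[[[0.0, 0.02, 0.0], [0, 0.0, 0], 0.085], [[0.0, 0.02, 0.0], [0, 0.0, 0], 0.085]]
```

Request:
carry_out --plan '[[[-0.018,0.0145,-0.052],[0,8.6,0],0.085],[[-0.01,0.0145,-0.0545],[0,8.6,0],0.085],[[-0.002,0.0145,-0.0555],[0,8.6,0],0.085],[[0.006,0.0145,-0.055],[0,8.6,0],0.085],[[0.0145,0.0145,-0.0535],[0,8.6,0],0.085],[[0.0225,0.0145,-0.0505],[0,8.6,0],0.085],[[0.03,0.0145,-0.047],[0,8.6,0],0.085],[[0,0,0],[0,0,0],0.085]]'

```text
time_s: 2.6
position: [0.4779, 0.2918, 0.1285]
tool_rot: [[0.978, -0.001, -0.21], [0.21, -0.001, 0.978], [-0.001, -1.0, -0.001]]
ft_force: [0.6, 0.9, -0.3]
grip_width: 0.0851
```

```bash
cat > st.py <<'E'
from pl import *
s=env.observe(); R=s['tool_rot']; print(s['time_s'],s['position'],'yaw',np.degrees(np.arctan2(R[1,0],R[0,0])),'F',s['ft_force'],'T',s['wrist_torque'],'w',s['grip_width'],s['q']); print(R)
E
python3 st.py; python3 - <<'E'
from pl import *
rows([([.475,.294,.07],12.35,1),([.475,.294,.02],12.35,2)],.085)
E
```

```text
2.6 [0.4779 0.2918 0.1285] yaw 12.124046431040384 F [ 0.5675  0.8721 -0.3344] T [ 0.0208  0.0202 -0.0264] w 0.08508029259171594 [19.3037 28.2121 81.9088 -0.0234 69.9613  7.1877]
[[ 0.9777 -0.0012 -0.21  ]
 [ 0.21   -0.0008  0.9777]
 [-0.0014 -1.     -0.0006]]
from [0.4779 0.2918 0.1285] t 2.6
[[[-0.0024, 0.0585, 0.0028], [0, -0.23, 0], 0.085], [[0.0, 0.025, -0.0], [0, 0.0, 0], 0.085], [[0.0, 0.025, -0.0], [0, 0.0, 0], 0.085]]
```

Request:
carry_out --plan '[[[-0.0025,0.0585,0.003],[0,-0.2,0],0.085],[[0,0.025,0],[0,0,0],0.085],[[0,0.025,0],[0,0,0],0.085],[[0,0,0],[0,0,0],0.085],[[0,0,0],[0,0,0],0.028],[[0,0,0],[0,0,0],0.02],[[0,0,0],[0,0,0],0.02],[[0,0,0],[0,0,0],0.02]]' --force 50

```text
time_s: 3.6
position: [0.4737, 0.297, 0.0225]
tool_rot: [[0.976, 0.003, -0.219], [0.219, 0.001, 0.976], [0.003, -1.0, 0.0]]
ft_force: [2.2, 1.0, 6.3]
grip_width: 0.0293
```

```bash
python3 st.py
```

```text
3.6 [0.4737 0.297  0.0225] yaw 12.644069057256399 F [2.1581 1.0098 6.3334] T [ 0.0927 -0.217  -0.0396] w 0.029252199762555033 [19.9525 36.0386 88.6764  0.0042 55.0879  7.306 ]
[[ 0.9757  0.0032 -0.2189]
 [ 0.2189  0.0012  0.9757]
 [ 0.0034 -1.      0.0005]]
```

```bash
cat > mm.py <<'E'
import numpy as np
M=np.array([.6124,.0434]); MY=-1.23
def mw(x,y):
    c,s=np.cos(np.radians(MY)),np.sin(np.radians(MY)); return M+np.array([c*x-s*y,s*x+c*y])/1000
E
python3 - <<'E'
from pl import *; from mm import *
t=mw(-68.2,80); print(t)
rows([([.4737,.297,.112],12.6,2),([*t,.112],88.8,8)],.02)
E
```

```text
[0.5459 0.1248]
from [0.4737 0.297  0.0225] t 3.6
[[[0.0, -0.0448, 0.0], [0, 0.02, 0], 0.02], [[0.0, -0.0447, 0.0], [0, 0.02, 0], 0.02], [[0.0041, -0.0, -0.023], [0, -9.52, 0], 0.02], [[0.0003, -0.0, -0.0233], [0, -9.53, 0], 0.02], [[-0.0036, -0.0, -0.0231], [0, -9.52, 0], 0.02], [[-0.0074, -0.0, -0.0221], [0, -9.53, 0], 0.02], [[-0.0109, -0.0, -0.0206], [0, -9.52, 0], 0.02], [[-0.0142, -0.0, -0.0185], [0, -9.53, 0], 0.02]]
[[[-0.0171, -0.0, -0.0159], [0, -9.52, 0], 0.02], [[-0.0194, -0.0, -0.013], [0, -9.53, 0], 0.02]]
```

Request:
carry_out --plan '[[[0,-0.045,0],[0,0,0],0.02],[[0,-0.045,0],[0,0,0],0.02],[[0.004,0,-0.023],[0,-9.5,0],0.02],[[0,0,-0.0235],[0,-9.5,0],0.02],[[-0.0035,0,-0.023],[0,-9.5,0],0.02],[[-0.0075,0,-0.022],[0,-9.5,0],0.02],[[-0.011,0,-0.0205],[0,-9.5,0],0.02],[[-0.014,0,-0.0185],[0,-9.5,0],0.02]]'

```text
time_s: 4.6
position: [0.5256, 0.1667, 0.1106]
tool_rot: [[0.343, -0.003, -0.939], [0.939, -0.0, 0.343], [-0.001, -1.0, 0.002]]
ft_force: [0.6, -0.0, -4.3]
grip_width: 0.0294
```

Request:
carry_out --plan '[[[-0.017,0,-0.016],[0,-9.5,0],0.02],[[-0.0195,0,-0.013],[0,-9.5,0],0.02],[[0,0,0],[0,0,0],0.02],[[0,0,0],[0,0,0],0.02]]'

```text
time_s: 5.1
position: [0.5437, 0.1248, 0.1109]
tool_rot: [[0.026, -0.002, -1.0], [1.0, 0.0, 0.026], [0.0, -1.0, 0.002]]
ft_force: [-0.3, -0.3, -4.8]
grip_width: 0.0292
```

```bash
python3 st.py; python3 - <<'E'
from fit import *
for n in('top','scene'): p=shoot(n)
overlay(ld('top'),[],'a1',(120,260,180,320),4.2); overlay(ld('scene'),[],'a2',(100,260,160,340),4)
E
```

```text
5.1 [0.5437 0.1248 0.1109] yaw 88.53432972137905 F [-0.3086 -0.2672 -4.8485] T [-0.051  -0.0301  0.0203] w 0.029247863840977644 [  0.7573  29.199   83.5419   0.0169  67.3592 -87.7835]
[[ 0.0256 -0.0017 -0.9997]
 [ 0.9997  0.0002  0.0256]
 [ 0.0002 -1.      0.0018]]
```

View pics/a1.png

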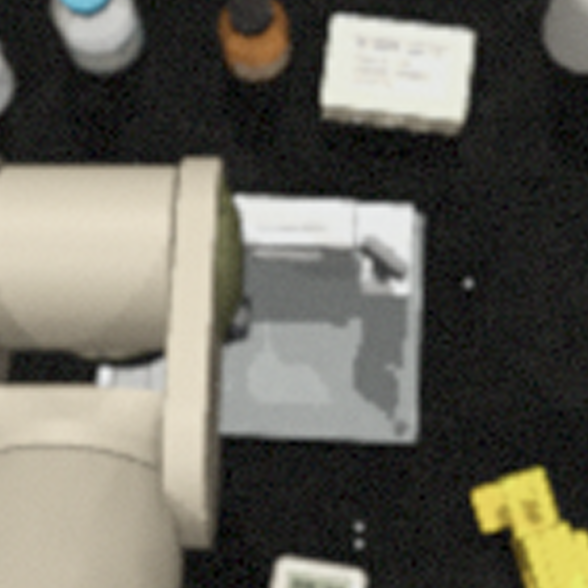

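View pics/a2.png

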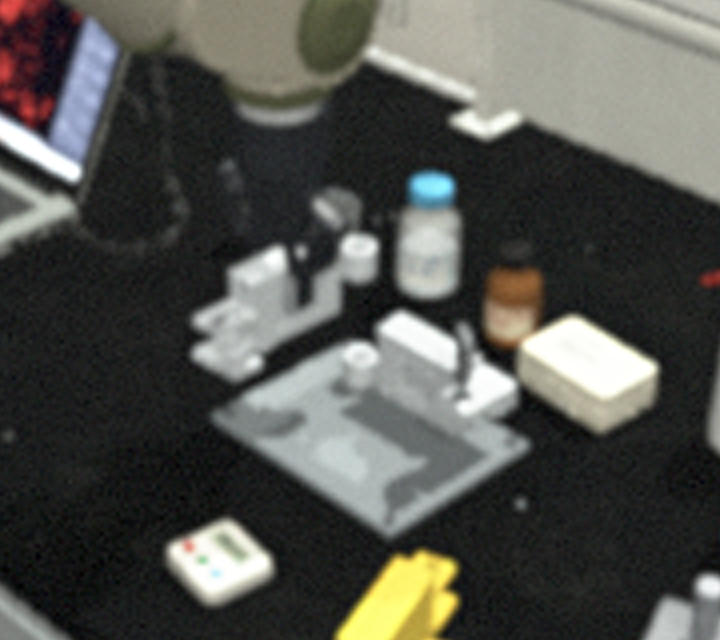

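```bash
cat > m4.py <<'E'
from fit import *
s=ld('scene')
hy=np.radians(88.53+180); ax=np.array([-np.sin(hy),np.cos(hy)])
c=np.array([.5437,.1248])+.0032*ax
h=[*c,hy,.0884]; print(h)
M=[.6124,.0434,np.radians(-1.23)]
overlay(s,[(HALF,h,(0,0,255)),(MOULD,M,(0,255,0))],'a3',(145,225,195,300),7)
E
python3 m4.py
```

```text
[np.float64(0.5468989468613188), np.float64(0.12471790871874516), np.float64(4.686732640380373), 0.0884]
```

View pics/a3.png

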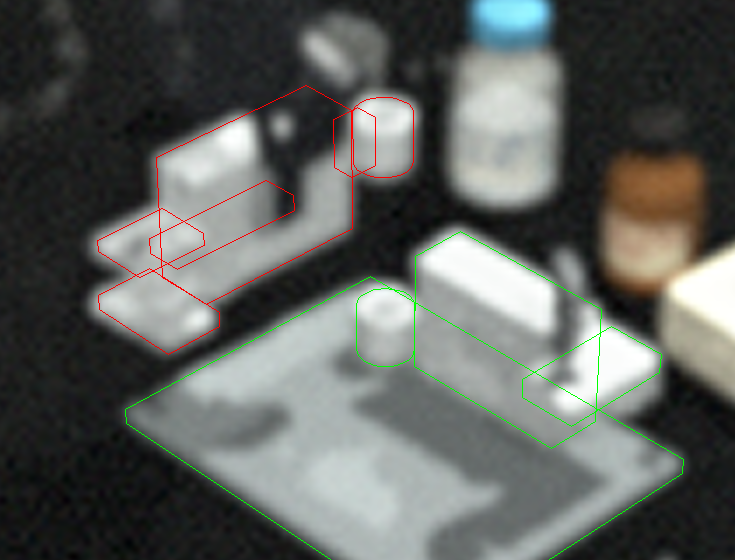

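Request:
carry_out --plan '[[[0,0.03,-0.002],[0,-0.3,0],0.02],[[0,0.03,0],[0,0,0],0.02],[[0,0.013,0],[0,0,0],0.02],[[0,0,0],[0,0,0],0.02]]'

```text
time_s: 5.7
position: [0.5461, 0.1246, 0.038]
tool_rot: [[0.018, -0.001, -1.0], [1.0, -0.0, 0.018], [-0.0, -1.0, 0.001]]
ft_force: [0.3, 0.3, -5.4]
grip_width: 0.0294
```

```bash
python3 st.py; python3 - <<'E'
from fit import *
for n in('scene',): p=shoot(n)
overlay(ld('scene'),[(MOULD,[.6124,.0434,np.radians(-1.23)],(0,255,0)),(HALF,[*(np.array(env.observe()['position'])[:2]+[.0032,0]),np.radians(88.8+180),env.observe()['position'][2]-.0225],(0,0,255))],'a4',(145,235,195,300),7)
E
```

```text
5.7 [0.5461 0.1246 0.038 ] yaw 88.95786524384755 F [ 0.3212  0.3446 -5.4159] T [-0.0193  0.0277  0.0018] w 0.02941537542894976 [  0.7491  34.8909  87.5507  -0.0011  57.6257 -88.2082]
[[ 0.0182 -0.0012 -0.9998]
 [ 0.9998 -0.      0.0182]
 [-0.0001 -1.      0.0012]]
```

View pics/a4.png

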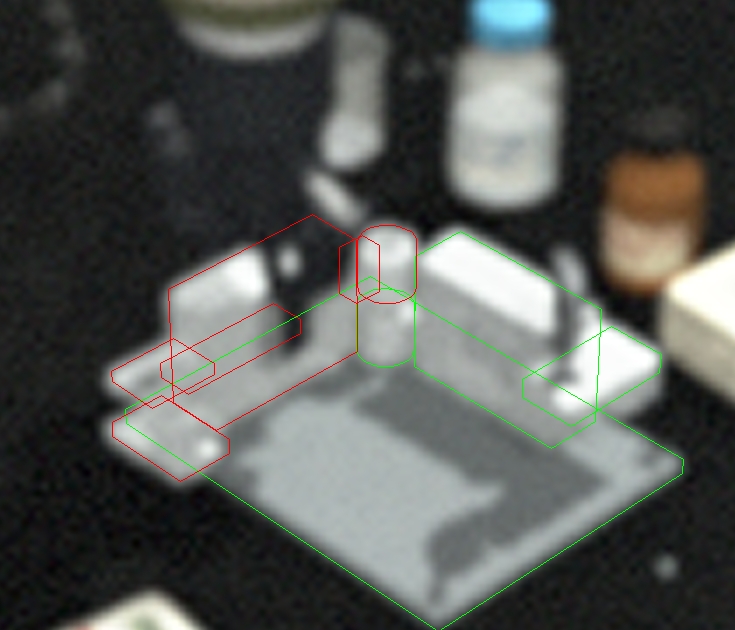

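Request:
carry_out --plan '[[[0,0.005,0],[0,0,0],0.02],[[0,0.0025,0],[0,0,0],0.02],[[0,0,0],[0,0,0],0.02]]'

```text
time_s: 6.12
position: [0.5464, 0.1243, 0.0309]
tool_rot: [[0.018, 0.0, -1.0], [1.0, 0.0, 0.018], [0.0, -1.0, -0.0]]
ft_force: [0.7, 0.2, -4.8]
grip_width: 0.0293
```

```bash
python3 st.py
```

```text
6.125 [0.5464 0.1243 0.0309] yaw 88.9456418414263 F [ 0.7343  0.1647 -4.8463] T [ 0.0405 -0.0117  0.0221] w 0.029297099507780724 [  0.7141  35.4757  87.919    0.0003  56.5988 -88.2317]
[[ 0.0184  0.0001 -0.9998]
 [ 0.9998  0.      0.0184]
 [ 0.     -1.     -0.0001]]
```

Not in contact yet (still carrying the weight); go down a bit more.

Request:
carry_out --plan '[[[0,0.0015,0],[0,0,0],0.02],[[0,0.001,0],[0,0,0],0.02],[[0,0,0],[0,0,0],0.02]]'

```text
time_s: 6.5
position: [0.5466, 0.1243, 0.0304]
tool_rot: [[0.018, 0.002, -1.0], [1.0, -0.0, 0.018], [-0.0, -1.0, -0.002]]
ft_force: [-5.8, -0.8, 14.7]
grip_width: 0.0294
```

Request:
carry_out --plan '[[[0,-0.001,0],[0,0,0],0.02],[[0,0,0],[0,0,0],0.045],[[0,0,0],[0,0,0],0.07],[[0,-0.03,0],[0,0,0],0.07],[[0,-0.06,0],[0,0,0],0.07],[[0,-0.06,0],[0,0,0],0.07],[[0.0,-0.02,0.05],[0,0,0],0.07],[[0,0,0.06],[0,0,0],0.07]]'

```text
time_s: 7.5
position: [0.4363, 0.1263, 0.2007]
tool_rot: [[0.019, 0.004, -1.0], [1.0, 0.0, 0.019], [0.0, -1.0, -0.004]]
ft_force: [0.7, -0.6, -0.3]
grip_width: 0.07
```

```bash
python3 st.py; python3 - <<'E'
from fit import *
for n in('top','scene'): p=shoot(n)
M=(MOULD,[.6124,.0434,np.radians(-1.23)],(0,255,0));from mm import mw
H=(HALF,[*mw(-65,80),np.radians(268.9),.008],(0,0,255))
overlay(ld('top'),[M,H],'b1',(150,240,195,300),7); overlay(ld('scene'),[M,H],'b2',(145,235,195,300),7)
overlay(ld('top'),[],'b3',(150,240,195,300),7);
E
```

```text
7.5 [0.4363 0.1263 0.2007] yaw 88.9319599638013 F [ 0.6796 -0.5558 -0.2615] T [-0.0185 -0.0171  0.0198] w 0.06998579367015434 [  1.1496  13.7363  91.8864   0.0013  74.1374 -87.7827]
[[ 0.0186  0.0042 -0.9998]
 [ 0.9998  0.0001  0.0186]
 [ 0.0002 -1.     -0.0042]]
```

View pics/b1.png

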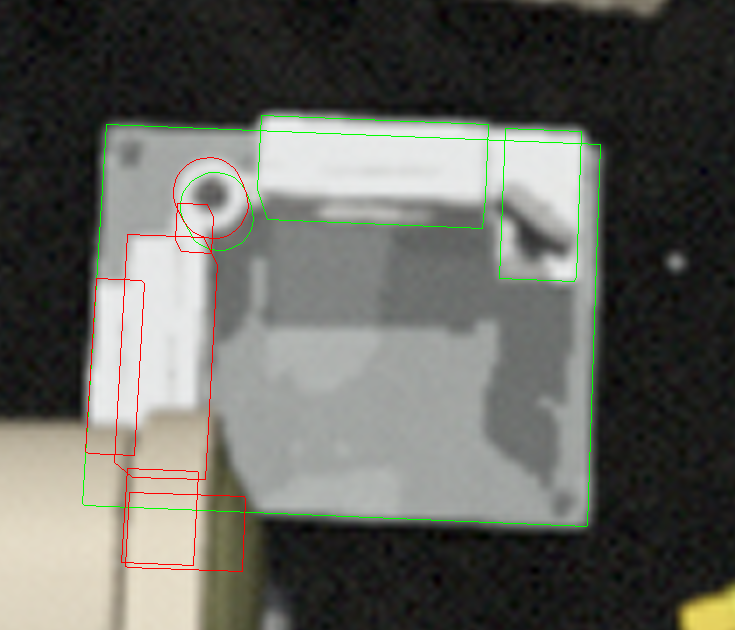

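View pics/b2.png

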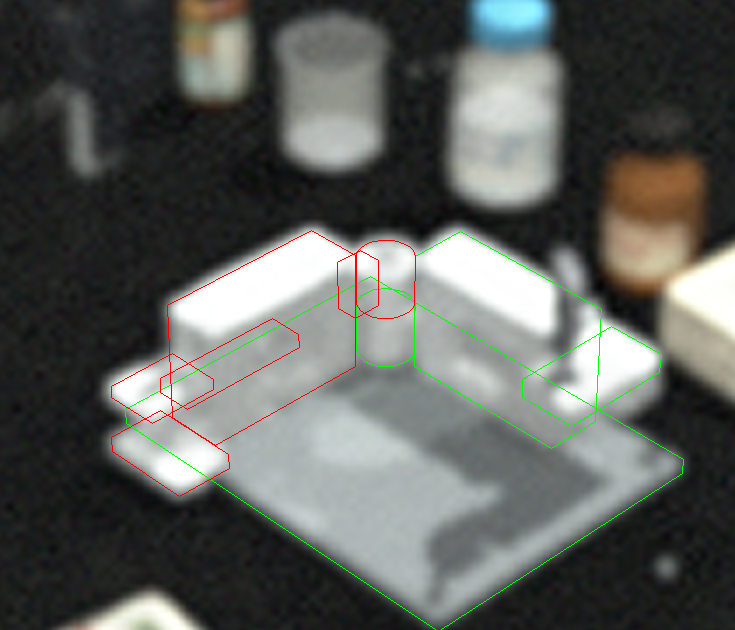

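```bash
cat > m5.py <<'E'
from fit import *
t=ld('top');s=ld('scene')
s0=ray(t,(218,373),.04)
for ps in([t],[s],[t,s]):
    for y0 in (15,):
        a,f=fit(ps,STAND,[s0[0],s0[1],np.radians(y0)],75,roi_pad=6); print(a,np.degrees(a[2]),f)
overlay(t,[(STAND,a,(0,0,255))],'c1',(195,240,345,400),10);overlay(s,[(STAND,a,(0,0,255))],'c2',(235,295,305,360),10)
E
python3 m5.py
```

```text
[ 0.5116 -0.3118  0.3579] 20.506962682732762 30.62375252401631
[ 0.5112 -0.3084  0.3063] 17.550816434382142 63.02911611909241
[ 0.5108 -0.3101  0.3245] 18.594173361928245 107.7803273876828
```

View pics/c1.png

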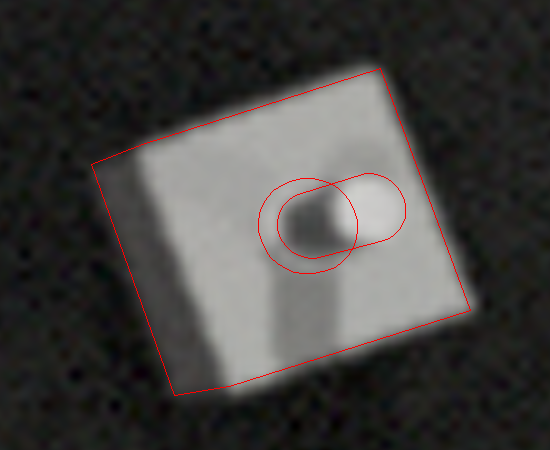

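View pics/c2.png

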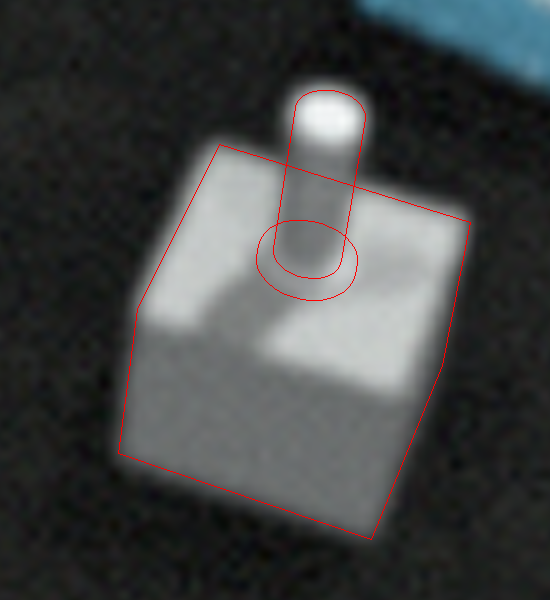

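```bash
python3 - <<'E'
from pl import *
rows([([.511,-.3105,.16],-1.2,9)],.07)
E
```

```text
from [0.4307 0.1268 0.199 ] t 7.6
[[[-0.0484, 0.0043, -0.0098], [0, 10.02, 0], 0.07], [[-0.046, 0.0043, -0.018], [0, 10.02, 0], 0.07], [[-0.0422, 0.0043, -0.0258], [0, 10.02, 0], 0.07], [[-0.037, 0.0044, -0.0327], [0, 10.03, 0], 0.07], [[-0.0308, 0.0043, -0.0386], [0, 10.02, 0], 0.07], [[-0.0236, 0.0044, -0.0434], [0, 10.03, 0], 0.07], [[-0.0156, 0.0043, -0.0469], [0, 10.02, 0], 0.07], [[-0.0073, 0.0044, -0.0489], [0, 10.03, 0], 0.07]]
[[[0.0014, 0.0043, -0.0493], [0, 10.02, 0], 0.07]]
```

Request:
carry_out --plan '[[[-0.0485,0.004,-0.01],[0,10,0],0.06],[[-0.046,0.004,-0.018],[0,10,0],0.06],[[-0.042,0.0045,-0.026],[0,10,0],0.06],[[-0.037,0.0045,-0.0325],[0,10,0],0.06],[[-0.031,0.0045,-0.0385],[0,10,0],0.06],[[-0.0235,0.0045,-0.0435],[0,10,0],0.06],[[-0.0155,0.0045,-0.047],[0,10,0],0.06],[[-0.0075,0.0045,-0.049],[0,10,0],0.06]]'

```text
time_s: 8.6
position: [0.5086, -0.2647, 0.164]
tool_rot: [[0.989, 0.0, -0.15], [0.15, -0.0, 0.989], [0.0, -1.0, -0.0]]
ft_force: [0.7, 0.9, 0.3]
grip_width: 0.0599
```

Request:
carry_out --plan '[[[0.0015,0.0045,-0.049],[0,10,0],0.06],[[0,0,0],[0,0,0],0.06],[[0,0,0],[0,0,0],0.06]]'

```text
time_s: 8.98
position: [0.5172, -0.3106, 0.1595]
tool_rot: [[1.0, -0.0, 0.017], [-0.017, 0.001, 1.0], [-0.0, -1.0, 0.001]]
ft_force: [-0.3, -0.1, 0.3]
grip_width: 0.06
```

```bash
python3 st.py; python3 - <<'E'
from pl import *
rows([([.511,-.3105,.12],-1.2,1),([.511,-.3105,.071],-1.2,2)],.06)
E
```

```text
8.975 [ 0.5172 -0.3106  0.1595] yaw -0.9989641669327773 F [-0.3427 -0.141   0.2993] T [-0.0006 -0.0231  0.0026] w 0.06003279258938478 [-42.2171  30.3844  72.1038   0.0124  77.5451 -41.2208]
[[ 0.9998 -0.0003  0.0174]
 [-0.0174  0.0005  0.9998]
 [-0.0003 -1.      0.0005]]
from [ 0.5172 -0.3106  0.1595] t 8.975
[[[-0.0062, 0.0395, -0.0001], [0, 0.2, 0], 0.06], [[-0.0, 0.0245, 0.0], [0, 0.0, 0], 0.06], [[-0.0, 0.0245, 0.0], [0, 0.0, 0], 0.06]]
```

Request:
carry_out --plan '[[[-0.006,0.0,0],[0,0,0],0.06],[[0,0.04,0],[0,0,0],0.06],[[0,0.025,0],[0,0,0],0.06],[[0,0.0245,0],[0,0,0],0.06],[[0,0,0],[0,0,0],0.06]]'

```text
time_s: 9.6
position: [0.5105, -0.3094, 0.0694]
tool_rot: [[1.0, -0.002, 0.017], [-0.017, 0.002, 1.0], [-0.002, -1.0, 0.002]]
ft_force: [-0.2, -0.3, -0.8]
grip_width: 0.0597
```

```bash
python3 st.py; python3 - <<'E'
from fit import *
for n in('scene','top'): p=shoot(n)
overlay(ld('scene'),[],'d1',(200,300,290,390),6);overlay(ld('top'),[],'d2',(180,250,330,410),7)
E
```

```text
9.6 [ 0.5105 -0.3094  0.0694] yaw -0.9786236114266557 F [-0.2038 -0.2924 -0.7806] T [-0.0365 -0.0526 -0.0023] w 0.05971899569101398 [-42.5719  35.3968  79.4833  -0.001   65.2998 -41.5927]
[[ 0.9999 -0.0023  0.0171]
 [-0.0171  0.0021  0.9999]
 [-0.0024 -1.      0.0021]]
```

View pics/d1.png

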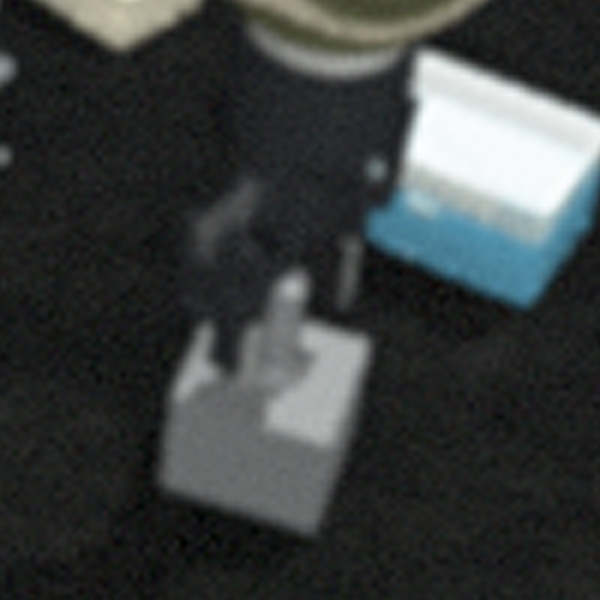

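Request:
carry_out --plan '[[[0,0,0],[0,0,0],0.03],[[0,0,0],[0,0,0],0.01],[[0,0,0],[0,0,0],0.01],[[0,0,0],[0,0,0],0.01]]' --force 60

```text
time_s: 10.2
position: [0.5114, -0.3108, 0.071]
tool_rot: [[1.0, 0.001, 0.018], [-0.018, -0.001, 1.0], [0.001, -1.0, -0.001]]
ft_force: [-1.2, 0.4, 6.1]
grip_width: 0.0164
```

```bash
python3 st.py
```

```text
10.2 [ 0.5114 -0.3108  0.071 ] yaw -1.0470397835342513 F [-1.2234  0.4288  6.1257] T [ 0.1536  0.2025 -0.0216] w 0.016438298985144126 [-42.6125  35.3179  79.3068   0.0011  65.3159 -41.5659]
[[ 0.9998  0.0008  0.0183]
 [-0.0183 -0.0007  0.9998]
 [ 0.0008 -1.     -0.0007]]
```

```bash
python3 - <<'E'
from pl import *; from mm import *
t=mw(0,65); print(t)
rows([([.5114,-.3108,.2],-1.2,3),([*t,.2],-1.2,9)],.01)
E
```

```text
[0.6138 0.1084]
from [ 0.5114 -0.3108  0.071 ] t 10.2
[[[0.0, -0.043, -0.0], [0, 0.05, 0], 0.01], [[0.0, -0.043, -0.0], [0, 0.05, 0], 0.01], [[0.0, -0.043, -0.0], [0, 0.05, 0], 0.01], [[0.0104, 0.0, 0.0468], [0, 0.0, 0], 0.01], [[0.0104, 0.0, 0.0468], [0, 0.0, 0], 0.01], [[0.0104, 0.0, 0.0468], [0, 0.0, 0], 0.01], [[0.0104, 0.0, 0.0468], [0, 0.0, 0], 0.01], [[0.0104, 0.0, 0.0468], [0, 0.0, 0], 0.01]]
[[[0.0104, 0.0, 0.0468], [0, 0.0, 0], 0.01], [[0.0104, 0.0, 0.0468], [0, 0.0, 0], 0.01], [[0.0104, 0.0, 0.0468], [0, 0.0, 0], 0.01], [[0.0104, 0.0, 0.0468], [0, 0.0, 0], 0.01]]
```

Request:
carry_out --plan '[[[0,-0.03,0],[0,0,0],0.01],[[0,-0.045,0],[0,0,0],0.01],[[0,-0.054,0],[0,0,0],0.01],[[0.01,0,0.045],[0,0,0],0.01],[[0.0105,0,0.047],[0,0,0],0.01],[[0.0105,0,0.047],[0,0,0],0.01],[[0.0105,0,0.047],[0,0,0],0.01],[[0.0105,0,0.047],[0,0,0],0.01]]'

```text
time_s: 11.2
position: [0.5675, -0.0771, 0.1991]
tool_rot: [[1.0, -0.0, 0.018], [-0.018, 0.0, 1.0], [-0.0, -1.0, 0.0]]
ft_force: [-0.0, -0.4, -1.0]
grip_width: 0.0164
```

Request:
carry_out --plan '[[[0.0105,0,0.047],[0,0,0],0.01],[[0.0105,0,0.047],[0,0,0],0.01],[[0.0105,0,0.047],[0,0,0],0.01],[[0.0105,0,0.047],[0,0,0],0.01],[[0,0,0],[0,0,0],0.01],[[0,0,0],[0,0,0],0.01]]'

```text
time_s: 11.95
position: [0.6127, 0.1083, 0.1989]
tool_rot: [[1.0, -0.001, 0.018], [-0.018, -0.0, 1.0], [-0.001, -1.0, -0.0]]
ft_force: [-0.3, -0.9, -1.1]
grip_width: 0.0165
```

```bash
python3 st.py; python3 - <<'E'
from fit import *
for n in('scene','top'): p=shoot(n)
overlay(ld('scene'),[],'e1',(130,230,200,300),6);overlay(ld('top'),[],'e2',(130,250,170,300),5)
E
```

```text
11.95 [0.6127 0.1083 0.1989] yaw -1.041328154894586 F [-0.2522 -0.929  -1.1182] T [-0.0325 -0.0021 -0.0004] w 0.01646940922874847 [-0.8574 30.4419 65.1568 -0.0182 84.4486  0.1857]
[[ 0.9998 -0.0008  0.0182]
 [-0.0182 -0.0003  0.9998]
 [-0.0008 -1.     -0.0003]]
```

View pics/e1.png

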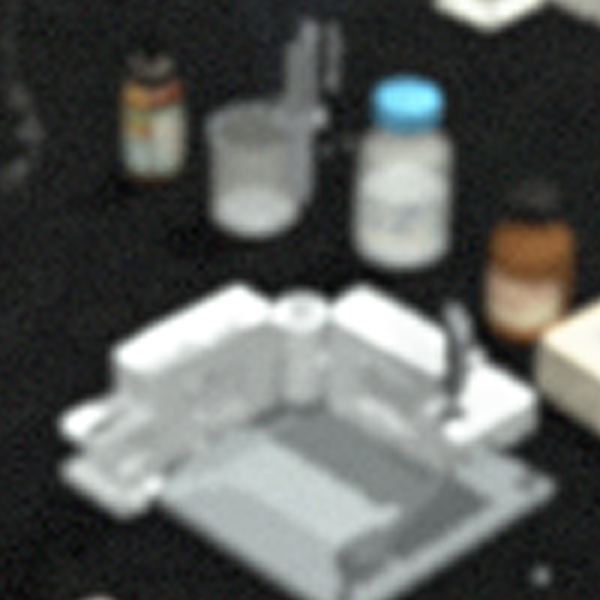

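View pics/e2.png

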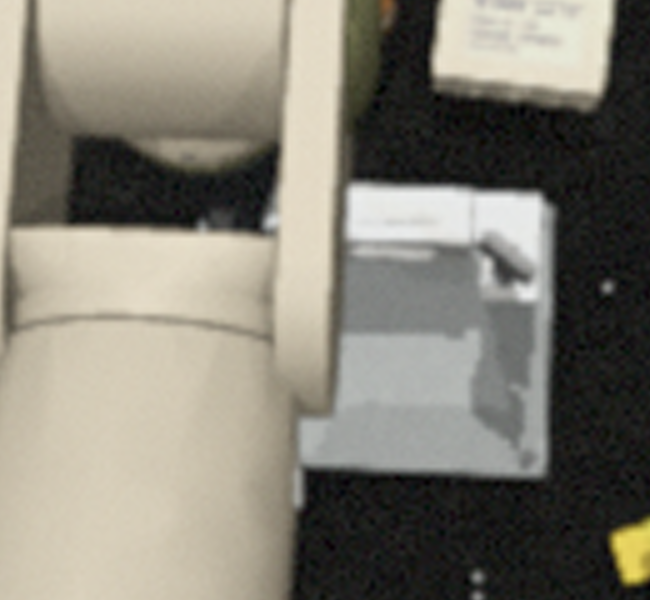

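```bash
cat >> fit.py <<'E'
PIN=[cyl(0,0,6.5,10,52),cyl(0,0,2,0,1),cyl(0,0,13,52,56),cyl(0,0,9,56,106)]
E
python3 - <<'E'
from fit import *
from mm import mw
t=[.6127,.1083]; s=ld('scene')
H=(HALF,[*mw(-65,80),np.radians(268.9),.008],(0,0,255))
overlay(s,[(PIN,[*t,0,.130],(0,255,255)),H,(MOULD[2:3],[.6124,.0434,np.radians(-1.23)],(0,255,0))],'e3',(130,200,225,285),10)
E
```

```text
(no output)
```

View pics/e3.png

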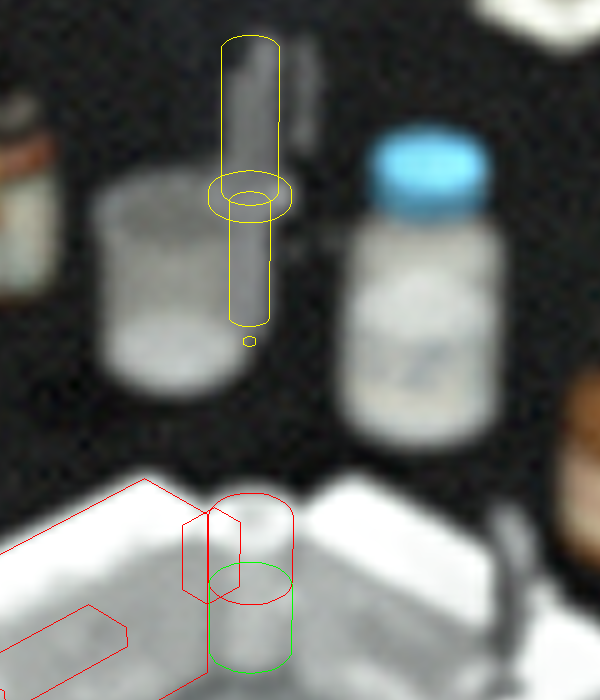

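Request:
carry_out --plan '[[[0.001,0.03,0],[0,0,0],0.01],[[0,0.025,0],[0,0,0],0.01],[[0,0.01,0],[0,0,0],0.01],[[0,0,0],[0,0,0],0.01]]'

```text
time_s: 12.55
position: [0.6139, 0.1079, 0.1343]
tool_rot: [[1.0, -0.001, 0.019], [-0.019, -0.0, 1.0], [-0.001, -1.0, -0.0]]
ft_force: [-0.3, 0.5, -1.5]
grip_width: 0.0167
```

```bash
python3 st.py; python3 - <<'E'
from fit import *
shoot('scene')
overlay(ld('scene'),[],'e4',(140,200,230,280),11)
E
```

```text
12.55 [0.6139 0.1079 0.1343] yaw -1.0996208991660512 F [-0.3098  0.4619 -1.5207] T [0.0431 0.0296 0.0121] w 0.016724225703903018 [-0.8939 33.6065 70.5394 -0.0022 75.8837  0.2063]
[[ 0.9998 -0.0005  0.0192]
 [-0.0192 -0.      0.9998]
 [-0.0005 -1.     -0.    ]]
```

View pics/e4.png

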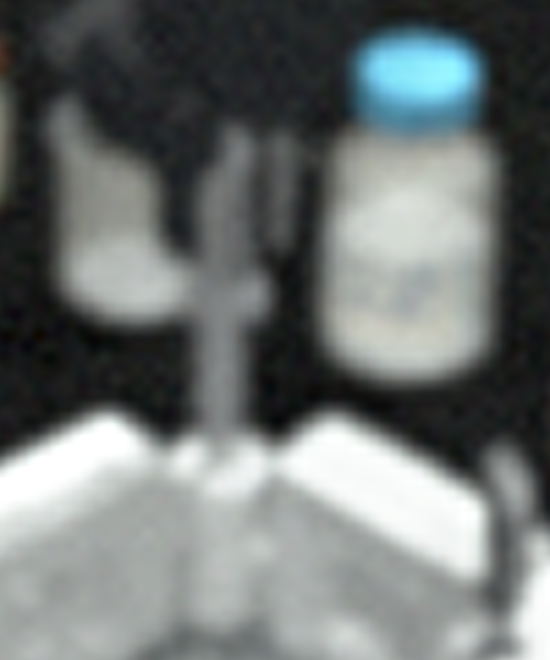

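Request:
carry_out --plan '[[[0,0.008,0],[0,0,0],0.01],[[0,0.008,0],[0,0,0],0.01],[[0,0,0],[0,0,0],0.01]]'

```text
time_s: 12.98
position: [0.6136, 0.1085, 0.1176]
tool_rot: [[1.0, -0.001, 0.018], [-0.018, -0.0, 1.0], [-0.001, -1.0, -0.0]]
ft_force: [-0.3, -1.6, -1.6]
grip_width: 0.0169
```

Nose at ~49 mm, inside the upper knuckle without force.

Request:
carry_out --plan '[[[0,0.008,0],[0,0,0],0.01],[[0,0.008,0],[0,0,0],0.01],[[0,0,0],[0,0,0],0.01]]'

```text
time_s: 13.35
position: [0.6135, 0.1085, 0.1014]
tool_rot: [[1.0, -0.002, 0.018], [-0.018, -0.0, 1.0], [-0.002, -1.0, -0.0]]
ft_force: [-0.5, -0.4, -1.4]
grip_width: 0.0166
```

Request:
carry_out --plan '[[[0,0.008,0],[0,0,0],0.01],[[0,0.008,0],[0,0,0],0.01],[[0,0.004,0],[0,0,0],0.01],[[0,0,0],[0,0,0],0.01]]'

```text
time_s: 13.85
position: [0.6137, 0.1086, 0.0818]
tool_rot: [[1.0, -0.001, 0.018], [-0.018, 0.0, 1.0], [-0.001, -1.0, 0.0]]
ft_force: [-0.9, -0.9, -2.8]
grip_width: 0.0168
```

Request:
carry_out --plan '[[[0,0.003,0],[0,0,0],0.01],[[0,0.002,0],[0,0,0],0.01],[[0,0,0],[0,0,0],0.01]]'

```text
time_s: 14.22
position: [0.6146, 0.1085, 0.0788]
tool_rot: [[1.0, 0.003, 0.018], [-0.018, -0.0, 1.0], [0.003, -1.0, -0.0]]
ft_force: [-0.4, -2.3, 8.0]
grip_width: 0.0163
```

Request:
carry_out --plan '[[[0,0,0],[0,0,0],0.03],[[0,0,0],[0,0,0],0.05],[[0,-0.03,0],[0,0,0],0.05],[[0,-0.06,0],[0,0,0],0.05],[[0,0,0],[0,0,0],0.05]]'

```text
time_s: 14.85
position: [0.6157, 0.1087, 0.172]
tool_rot: [[1.0, 0.009, 0.018], [-0.018, 0.0, 1.0], [0.009, -1.0, 0.0]]
ft_force: [0.4, -0.1, -0.5]
grip_width: 0.0501
```

```bash
python3 st.py; python3 - <<'E'
from fit import *
shoot('scene')
overlay(ld('scene'),[],'f1',(130,230,200,300),6)
from pl import *; from mm import *
t=mw(-65,127); print(t)
rows([([*t,.16],-1.2,2),([*t,.055],-1.2,2)],0)
E
```

```text
14.85 [0.6157 0.1087 0.172 ] yaw -1.0333732159917635 F [ 0.3908 -0.1254 -0.5209] T [-0.0054 -0.0028  0.0236] w 0.05005479420955013 [-0.8214 31.6603 67.5452  0.0106 80.2672  0.2102]
[[ 0.9998  0.0092  0.018 ]
 [-0.018   0.      0.9998]
 [ 0.0092 -1.      0.0002]]
[0.5501 0.1718]
from [0.6145 0.1087 0.1691] t 14.9
[[[-0.0328, 0.0045, 0.031], [0, 0.08, 0], 0], [[-0.0327, 0.0046, 0.0309], [0, 0.08, 0], 0], [[-0.0, 0.0525, -0.0], [0, -0.0, 0], 0], [[-0.0, 0.0525, -0.0], [0, -0.0, 0], 0]]
```

View pics/f1.png

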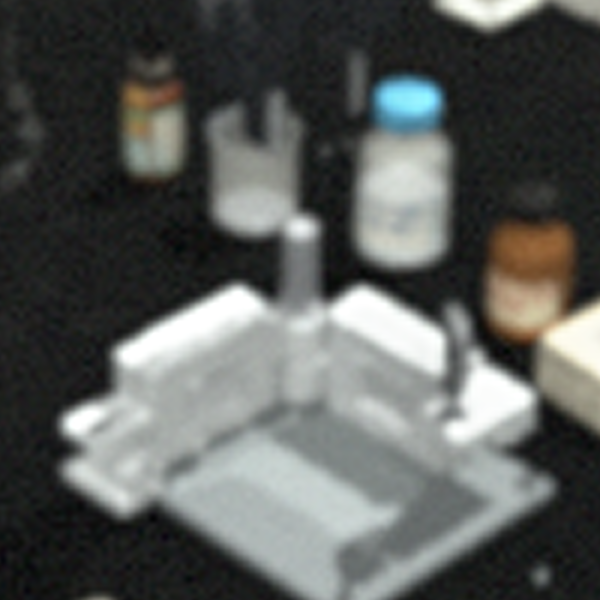

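Request:
carry_out --plan '[[[-0.0325,0.0045,0.031],[0,0,0],0],[[-0.0325,0.0045,0.031],[0,0,0],0],[[0,0,0],[0,0,0],0],[[0,0.0525,0],[0,0,0],0],[[0,0.0525,0],[0,0,0],0],[[0,0,0],[0,0,0],0]]'

```text
time_s: 15.65
position: [0.5483, 0.1709, 0.0497]
tool_rot: [[1.0, -0.009, 0.019], [-0.019, -0.001, 1.0], [-0.008, -1.0, -0.001]]
ft_force: [-0.5, -0.3, 0.2]
grip_width: -0.0
```

```bash
python3 st.py; cat > arc.py <<'E'
from pl import *; from mm import *
def pt(th,g=0,yl=0):
    a=np.radians(th); v=np.array([-41-g,yl-65.]); c,s=np.cos(a),np.sin(a)
    return mw(c*v[0]-s*v[1],65+s*v[0]+c*v[1])
E
python3 - <<'E'
from arc import *
w=[([*pt(-90,4),.055],-1.2,1)]
for th in range(-84,-3,6): w.append(([*pt(th),.055],th+88.8,1))
rows(w,0)
E
```

```text
15.65 [0.5483 0.1709 0.0497] yaw -1.0896253165501073 F [-0.4658 -0.3478  0.1592] T [-0.0037 -0.0161 -0.0407] w -4.70586080922465e-05 [ 5.5048 35.1634 84.2404 -0.0073 61.0862  6.5977]
[[ 0.9998 -0.0085  0.019 ]
 [-0.019  -0.0009  0.9998]
 [-0.0085 -1.     -0.0011]]
from [0.5483 0.1709 0.0497] t 15.65
[[[0.0018, -0.0053, -0.0161], [0, 0.11, 0], 0], [[-0.004, 0.0, -0.011], [0, -6.0, 0], 0], [[-0.0039, 0.0, -0.007], [0, -6.0, 0], 0], [[-0.0039, 0.0, -0.007], [0, -6.0, 0], 0], [[-0.004, 0.0, -0.007], [0, -6.0, 0], 0], [[-0.0039, 0.0, -0.0071], [0, -6.0, 0], 0], [[-0.0039, 0.0, -0.007], [0, -6.0, 0], 0], [[-0.0039, 0.0, -0.007], [0, -6.0, 0], 0]]
[[[-0.004, 0.0, -0.007], [0, -6.0, 0], 0], [[-0.0039, 0.0, -0.007], [0, -6.0, 0], 0], [[-0.0039, 0.0, -0.007], [0, -6.0, 0], 0], [[-0.004, 0.0, -0.007], [0, -6.0, 0], 0], [[-0.0039, 0.0, -0.0071], [0, -6.0, 0], 0], [[-0.0039, 0.0, -0.007], [0, -6.0, 0], 0], [[-0.004, 0.0, -0.007], [0, -6.0, 0], 0]]
```

Request:
carry_out --plan '[[[0.001,-0.003,-0.016],[0,0,0],0],[[-0.004,0,-0.011],[0,-6,0],0],[[-0.004,0,-0.007],[0,-6,0],0],[[-0.004,0,-0.007],[0,-6,0],0],[[-0.004,0,-0.007],[0,-6,0],0],[[-0.004,0,-0.007],[0,-6,0],0],[[0,0,0],[0,0,0],0]]'

```text
time_s: 16.52
position: [0.5382, 0.1134, 0.0593]
tool_rot: [[0.875, 0.003, -0.484], [0.484, 0.001, 0.875], [0.003, -1.0, -0.0]]
ft_force: [-4.6, 4.5, 4.7]
grip_width: -0.0003
```

```bash
python3 st.py; python3 - <<'E'
from fit import *
shoot('scene')
overlay(ld('scene'),[],'g1',(120,240,180,300),5)
from arc import *
w=[]
for th in range(-54,-3,6): w.append(([*pt(th),.055],th+88.8,1))
rows(w,0)
E
```

```text
16.525 [0.5382 0.1134 0.0593] yaw 28.9593578468429 F [-4.5869  4.5251  4.7147] T [ 0.64    0.7953 -0.0647] w -0.00028263938773032685 [ -0.4716  32.309   88.2956   0.0825  59.2456 -29.473 ]
[[ 0.875   0.0026 -0.4842]
 [ 0.4842  0.0012  0.875 ]
 [ 0.0029 -1.     -0.0002]]
from [0.5382 0.1134 0.0592] t 16.575
[[[-0.0051, 0.0042, -0.0068], [0, -5.88, 0], 0], [[-0.004, 0.0, -0.007], [0, -6.0, 0], 0], [[-0.0039, 0.0, -0.0071], [0, -6.0, 0], 0], [[-0.0039, 0.0, -0.007], [0, -6.0, 0], 0], [[-0.0039, 0.0, -0.007], [0, -6.0, 0], 0], [[-0.004, 0.0, -0.007], [0, -6.0, 0], 0], [[-0.0039, 0.0, -0.007], [0, -6.0, 0], 0], [[-0.004, 0.0, -0.007], [0, -6.0, 0], 0]]
[[[-0.0039, 0.0, -0.0071], [0, -6.0, 0], 0]]
```

View pics/g1.png

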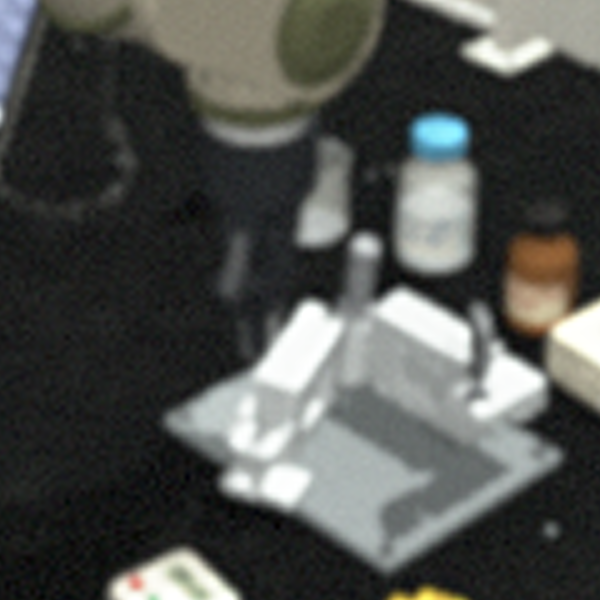

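Request:
carry_out --plan '[[[-0.0045,0.003,-0.007],[0,-6,0],0],[[-0.004,0,-0.007],[0,-6,0],0],[[-0.004,0,-0.007],[0,-6,0],0],[[-0.004,0,-0.007],[0,-6,0],0],[[0,0,0],[0,0,0],0]]'

```text
time_s: 17.2
position: [0.5413, 0.0824, 0.057]
tool_rot: [[0.602, 0.001, -0.798], [0.798, 0.002, 0.602], [0.002, -1.0, 0.001]]
ft_force: [-11.1, 9.0, 13.8]
grip_width: -0.0001
```

```bash
python3 st.py; python3 - <<'E'
from arc import *
w=[]
for th in (-30,-24,-18,-12,-6,-2,0): w.append(([*pt(th),.055],th+88.8,1))
rows(w,0)
E
```

```text
17.2 [0.5413 0.0824 0.057 ] yaw 52.98251043889772 F [-11.1075   8.9763  13.7771] T [ 1.366   1.7113 -0.0438] w -0.00013420438862645886 [ -3.8029  32.3411  88.7618   0.1624  58.86   -56.8694]
[[ 0.6021  0.0008 -0.7985]
 [ 0.7984  0.0024  0.6021]
 [ 0.0024 -1.      0.0008]]
from [0.5413 0.0824 0.057 ] t 17.2
[[[-0.0044, 0.002, -0.008], [0, -5.82, 0], 0], [[-0.004, -0.0, -0.007], [0, -6.0, 0], 0], [[-0.0039, -0.0, -0.007], [0, -6.0, 0], 0], [[-0.0039, -0.0, -0.007], [0, -6.0, 0], 0], [[-0.004, -0.0, -0.0071], [0, -6.0, 0], 0], [[-0.0027, -0.0, -0.0046], [0, -4.0, 0], 0], [[-0.0014, -0.0, -0.0023], [0, -2.0, 0], 0]]
```

```bash
python3 - <<'E'
from fit import *
shoot('scene');shoot('top')
overlay(ld('scene'),[],'g2',(130,230,200,300),6)
overlay(ld('top'),[],'g3',(130,250,170,300),5)
E
```

```text
(no output)
```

View pics/g2.png

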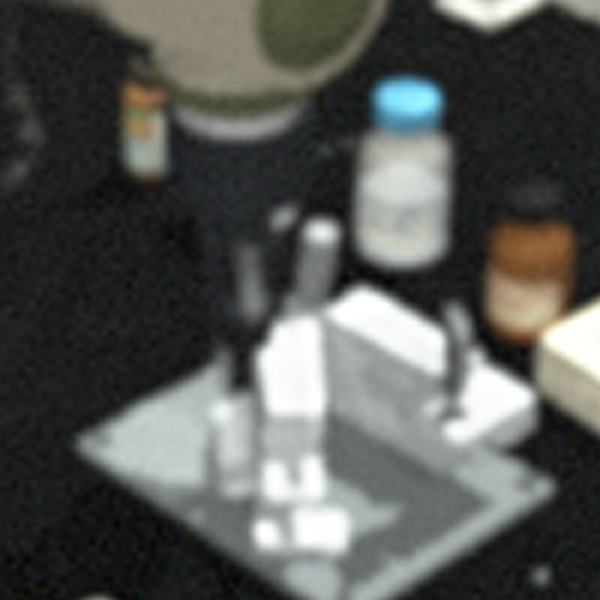

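View pics/g3.png

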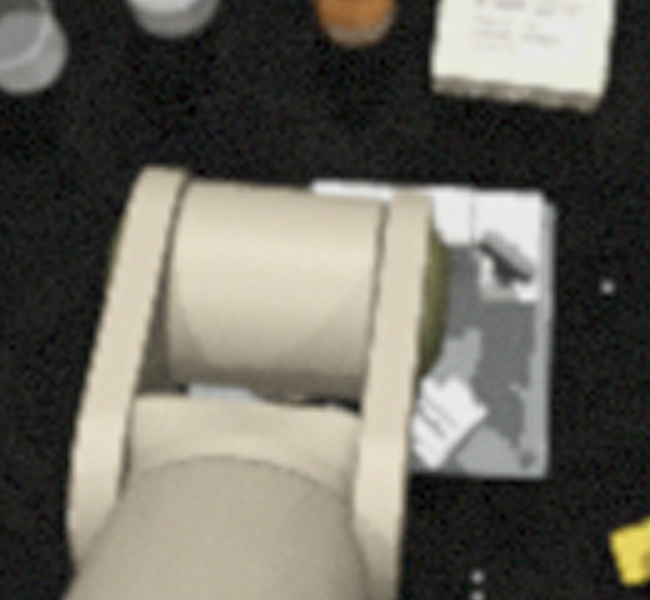

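Request:
carry_out --plan '[[[-0.004,-0.003,-0.007],[0,-6,0],0],[[-0.004,0,-0.007],[0,-6,0],0],[[-0.004,0,-0.007],[0,-6,0],0],[[0,0,0],[0,0,0],0]]'

```text
time_s: 17.8
position: [0.5545, 0.0598, 0.0583]
tool_rot: [[0.328, 0.003, -0.945], [0.945, -0.0, 0.328], [0.0, -1.0, -0.003]]
ft_force: [-1.7, 0.1, -0.0]
grip_width: -0.0002
```

```bash
python3 st.py; python3 - <<'E'
from arc import *
w=[]
for th in (-12,-6,-2,0): w.append(([*pt(th),.055],th+88.8,1))
rows(w,0)
E
```

```text
17.8 [0.5545 0.0598 0.0583] yaw 70.83694133113427 F [-1.7358  0.0554 -0.0349] T [-0.033   0.2816  0.0288] w -0.00015970685922426934 [ -6.0043  32.9851  87.064   -0.0116  59.7833 -76.8354]
[[ 0.3283  0.0029 -0.9446]
 [ 0.9446 -0.0005  0.3283]
 [ 0.0005 -1.     -0.0029]]
from [0.5545 0.0598 0.0583] t 17.8
[[[-0.0035, 0.0033, -0.006], [0, -5.96, 0], 0], [[-0.0039, 0.0, -0.007], [0, -6.0, 0], 0], [[-0.0028, 0.0, -0.0046], [0, -4.0, 0], 0], [[-0.0013, 0.0, -0.0023], [0, -2.0, 0], 0]]
```

Request:
carry_out --plan '[[[-0.0035,0.002,-0.006],[0,-6,0],0],[[-0.004,0,-0.007],[0,-6,0],0],[[0,0,0],[0,0,0],0]]'

```text
time_s: 18.18
position: [0.562, 0.0495, 0.0554]
tool_rot: [[0.124, -0.005, -0.992], [0.992, -0.001, 0.124], [-0.001, -1.0, 0.005]]
ft_force: [-11.9, -2.1, 6.5]
grip_width: 0.0005
```

```bash
python3 st.py; python3 - <<'E'
from fit import *
shoot('scene');shoot('top')
overlay(ld('scene'),[],'g4',(130,230,200,300),6)
overlay(ld('top'),[],'g5',(130,250,170,300),5)
from arc import *
w=[]
for th in (-2,0): w.append(([*pt(th),.055],th+88.8,1))
rows(w,0)
E
```

```text
18.175 [0.562  0.0495 0.0554] yaw 82.86380792931854 F [-11.9261  -2.1026   6.5237] T [-0.4155  1.9678 -0.0914] w 0.00047026232478143964 [ -6.9529  33.861   85.815   -0.0823  60.5849 -89.776 ]
[[ 0.1242 -0.0047 -0.9922]
 [ 0.9923 -0.0007  0.1242]
 [-0.0013 -1.      0.0045]]
from [0.562  0.0495 0.0554] t 18.275
[[[-0.0028, 0.0004, -0.0076], [0, -4.0, 0], 0], [[-0.0014, 0.0, -0.0023], [0, -2.0, 0], 0]]
```

View pics/g4.png

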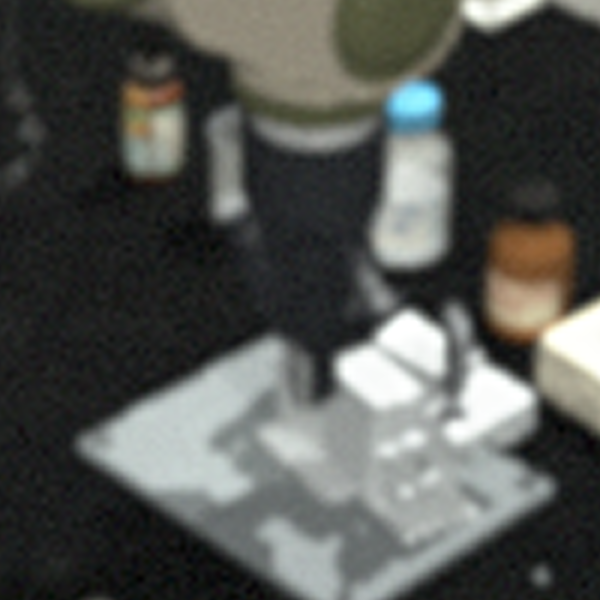

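View pics/g5.png

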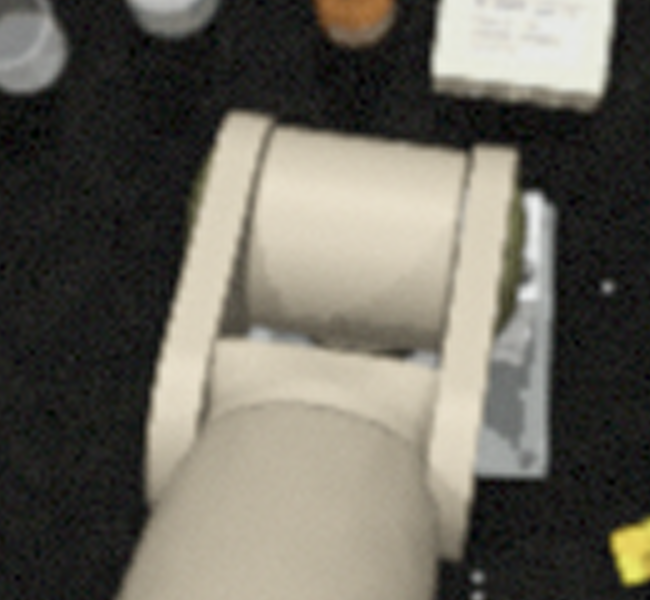

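Request:
carry_out --plan '[[[-0.003,-0.001,-0.007],[0,-4,0],0],[[-0.001,0,-0.0025],[0,-2,0],0],[[0,0,0],[0,0,0],0]]'

```text
time_s: 18.65
position: [0.5705, 0.0446, 0.056]
tool_rot: [[0.02, -0.006, -1.0], [1.0, -0.001, 0.02], [-0.001, -1.0, 0.006]]
ft_force: [-11.9, -2.5, 3.4]
grip_width: 0.0001
```

```bash
python3 st.py; python3 - <<'E'
from fit import *
from mm import *
shoot('scene')
print(mw(-41,0))
overlay(ld('scene'),[(HALF,[*mw(-15,0),np.radians(-1.23),.008],(0,0,255))],'g6',(150,230,210,300),8)
E
```

```text
18.65 [0.5705 0.0446 0.056 ] yaw 88.83327226891718 F [-11.9376  -2.4669   3.4259] T [-0.3843  2.088  -0.0604] w 8.313161496178394e-05 [ -7.3376  34.4761  84.3538  -0.0955  61.5195 -96.125 ]
[[ 0.0204 -0.0062 -0.9998]
 [ 0.9998 -0.0007  0.0204]
 [-0.0008 -1.      0.0062]]
[0.5714 0.0443]
```

View pics/g6.png

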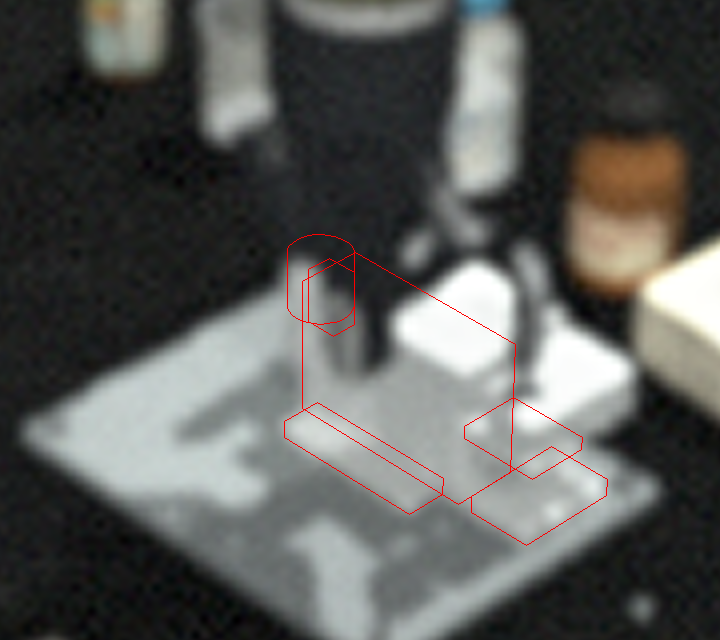

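Request:
carry_out --plan '[[[0,0,-0.002],[0,0,0],0],[[0,0,0],[0,0,0],0]]'

```text
time_s: 18.95
position: [0.5707, 0.0447, 0.0556]
tool_rot: [[0.02, -0.011, -1.0], [1.0, -0.001, 0.02], [-0.001, -1.0, 0.011]]
ft_force: [-19.2, -3.7, 6.3]
grip_width: -0.0001
```

```bash
python3 st.py
```

```text
18.95 [0.5707 0.0447 0.0556] yaw 88.82881093098388 F [-19.1617  -3.659    6.2674] T [-0.557   3.2602 -0.0335] w -0.00012397716579864632 [ -7.3129  34.6088  84.1436  -0.1345  61.8539 -96.0773]
[[ 0.0204 -0.0108 -0.9997]
 [ 0.9998 -0.0007  0.0204]
 [-0.0009 -0.9999  0.0107]]
```

Request:
carry_out --plan '[[[0,0,0.003],[0,0,0],0],[[0,0,0.05],[0,0,0],0],[[0,-0.06,0.03],[0,0,0],0.02],[[0,-0.06,0.03],[0,0,0],0.04],[[0,0,0.06],[0,0,0],0.04],[[0,0,0],[0,0,0],0.04]]'

```text
time_s: 19.7
position: [0.4029, 0.0485, 0.1685]
tool_rot: [[0.021, 0.001, -1.0], [1.0, -0.0, 0.021], [-0.0, -1.0, -0.001]]
ft_force: [0.9, -0.8, 0.5]
grip_width: 0.0398
```

```bash
python3 st.py; python3 - <<'E'
from fit import *
from mm import *
shoot('scene',2);shoot('top',2)
MH=[(HALF,[*mw(-15,0),np.radians(-1.23),.008],(0,0,255))]
overlay(ld('scene'),MH,'h1',(150,230,210,300),8)
overlay(ld('top'),MH,'h2',(150,230,200,300),7.5)
overlay(ld('top'),[],'h3',(150,230,200,300),7.5)
overlay(ld('scene'),[],'h4',(150,230,210,300),8)
E
```

```text
19.7 [0.4029 0.0485 0.1685] yaw 88.8096270949328 F [ 0.8747 -0.8224  0.5021] T [ 0.0221 -0.0369 -0.0181] w 0.03977195208435302 [ -9.9492  11.2406 101.5629  -0.0182  67.1362 -98.7518]
[[ 0.0208  0.001  -0.9998]
 [ 0.9998 -0.0005  0.0208]
 [-0.0004 -1.     -0.001 ]]
```

View pics/h1.png

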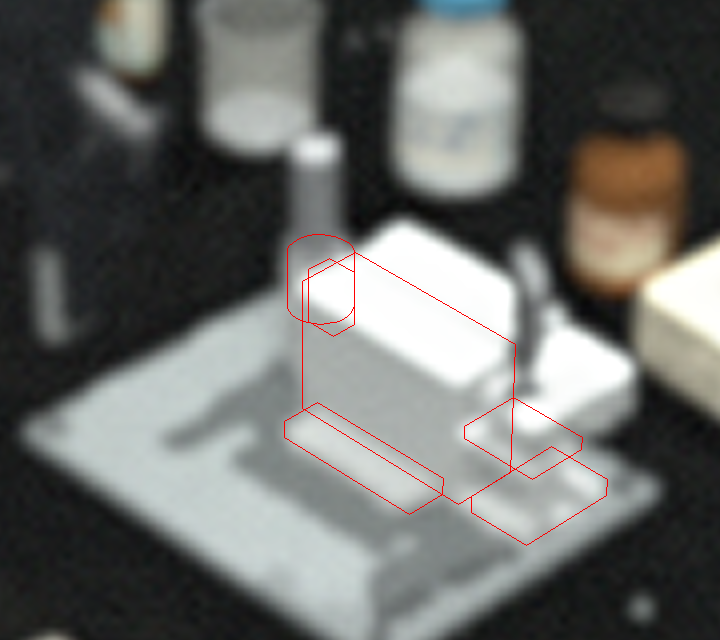

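View pics/h2.png

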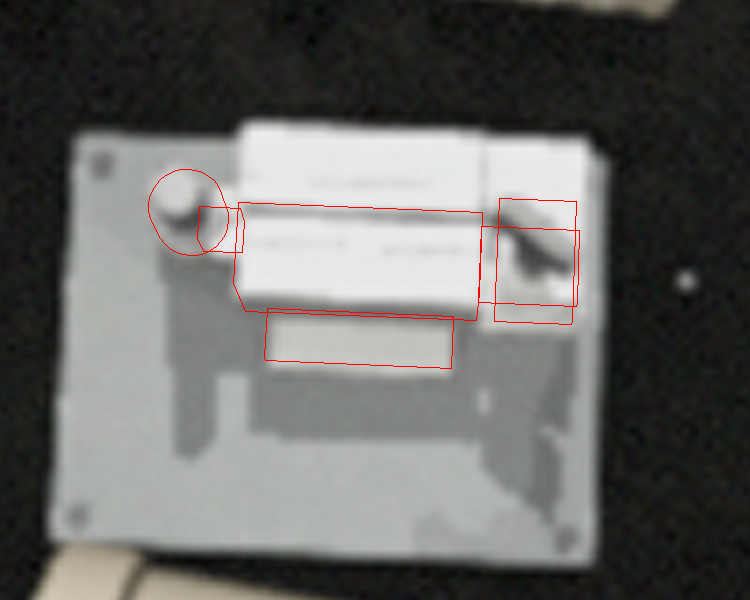

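View pics/h3.png

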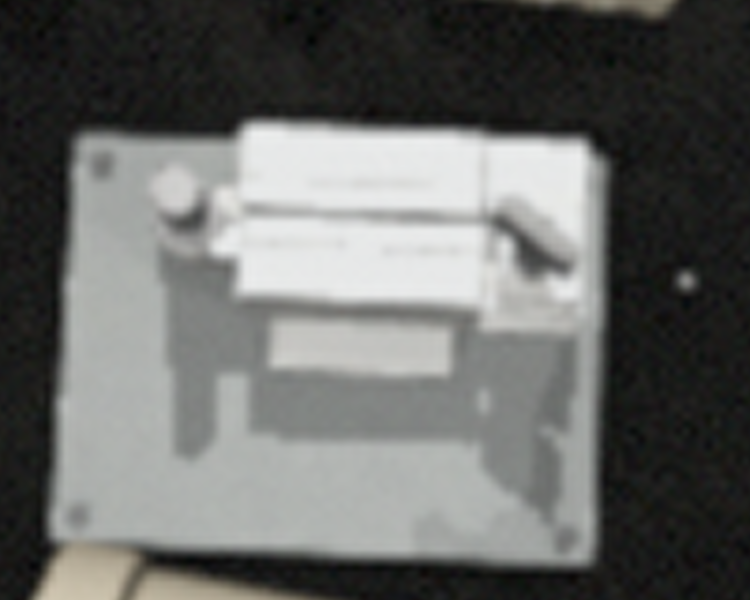

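```bash
python3 - <<'E'
from fit import *
t=ld('top'); g=t['image'].mean(2)
for c in (235,240,245,250,255,260): print(c,g[168:196,c].astype(int), [])
print(proj(t,[[*__import__('mm').mw(0,y),.072] for y in(40,20,0,-20,-40)]))
print(proj(t,[[*__import__('mm').mw(-49,y),.016] for y in(36,0,-36)]))
print(g[195:208,236:262:5].astype(int).T)
E
```

```text
235 [233 232 231 232 231 230 231 232 223 181 174 222 232 228 220 228 232 231
 232 233 222 165 119 116 123 134 133 134] []
240 [229 232 232 231 231 230 230 231 228 203 179 222 232 229 223 229 231 232
 231 232 226 187 134 122 154 188 193 195] []
245 [225 233 231 231 231 228 223 229 232 220 179 204 227 227 219 227 231 232
 231 232 232 219 160 115 145 186 193 194] []
250 [224 233 233 231 230 226 219 227 232 219 166 185 226 232 230 228 230 232
 231 232 233 222 157 111 133 172 189 193] []
255 [224 233 232 232 230 228 221 228 232 220 162 171 224 231 228 220 228 231
 231 231 231 221 164 119 127 163 187 192] []
260 [221 232 232 232 231 231 232 231 233 225 191 175 222 233 226 215 227 231
 232 231 232 225 183 133 119 132 142 141] []
[[176.5478 233.0088]
 [176.8429 240.2498]
 [177.138  247.494 ]
 [177.4333 254.7413]
 [177.7287 261.9917]]
[[197.096  234.7184]
 [197.6109 247.1738]
 [198.1263 259.6383]]
[[173 178 184 186 143 126 128 128 130 129 128 130 142]
 [194 196 198 190 148 129 130 132 131 129 131 130 131]
 [194 193 196 194 171 138 128 129 132 131 130 134 131]
 [193 192 193 197 190 147 128 131 132 131 131 130 130]
 [192 193 193 195 187 139 125 132 131 129 131 130 131]
 [115 118 124 129 128 127 129 131 133 131 132 132 133]]
```

```bash
python3 - <<'E'
from fit import *
from mm import *
WING=[box(-4.5,4.5,-17,17,88,124)]
a=mw(-14,-64); print(a)
for n in('top','scene'):
    overlay(ld(n),[(WING,[*a,np.radians(-1.2-d)],c) for d,c in((35,(0,0,255)),(45,(0,255,0)))],'i_'+n,(165,200,255,285) if n=='top' else (170,205,260,290),18)
E
```

```text
[ 0.597  -0.0203]
```

View pics/i_top.png

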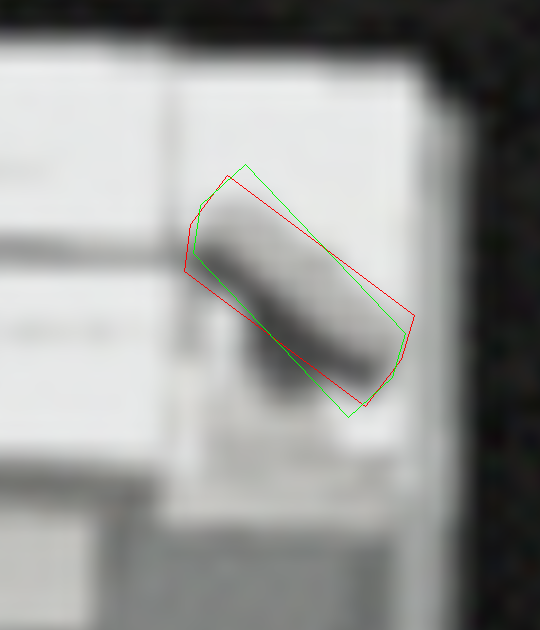

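View pics/i_scene.png

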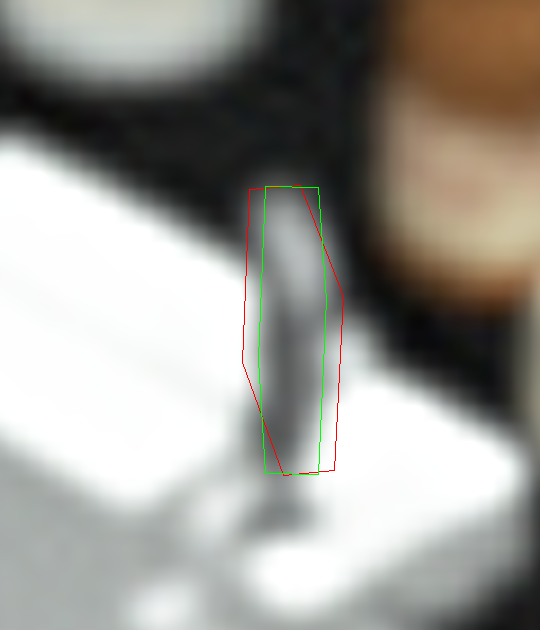

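```bash
python3 - <<'E'
from pl import *
rows([([.596,-.0205,.17],-42,13)],.04)
E
```

```text
from [0.4076 0.0479 0.1678] t 19.9
[[[-0.005, -0.0002, -0.0146], [0, 10.07, 0], 0.04], [[-0.0023, -0.0002, -0.0152], [0, 10.07, 0], 0.04], [[0.0003, -0.0002, -0.0154], [0, 10.07, 0], 0.04], [[0.003, -0.0002, -0.0151], [0, 10.07, 0], 0.04], [[0.0056, -0.0002, -0.0144], [0, 10.07, 0], 0.04], [[0.0081, -0.0001, -0.0131], [0, 10.07, 0], 0.04], [[0.0102, -0.0002, -0.0115], [0, 10.07, 0], 0.04], [[0.0121, -0.0001, -0.0096], [0, 10.06, 0], 0.04]]
[[[0.0136, -0.0002, -0.0073], [0, 10.07, 0], 0.04], [[0.0147, -0.0001, -0.0048], [0, 10.06, 0], 0.04], [[0.0153, -0.0002, -0.0022], [0, 10.07, 0], 0.04], [[0.0154, -0.0001, 0.0005], [0, 10.06, 0], 0.04], [[0.0151, -0.0002, 0.0033], [0, 10.07, 0], 0.04]]
```

Request:
carry_out --plan '[[[-0.005,0,-0.0145],[0,10,0],0.04],[[-0.0025,0,-0.015],[0,10,0],0.04],[[0,0,-0.0155],[0,10,0],0.04],[[0.003,0,-0.015],[0,10,0],0.04],[[0.0055,0,-0.0145],[0,10,0],0.04],[[0.008,0,-0.013],[0,10,0],0.04],[[0.01,0,-0.0115],[0,10,0],0.04],[[0.012,0,-0.0095],[0,10,0],0.04]]'

```text
time_s: 20.9
position: [0.523, 0.0058, 0.1669]
tool_rot: [[0.989, 0.0, -0.149], [0.149, -0.0, 0.989], [0.0, -1.0, -0.0]]
ft_force: [-0.4, -0.1, -0.5]
grip_width: 0.0399
```

Request:
carry_out --plan '[[[0.0135,0,-0.0075],[0,10,0],0.04],[[0.0145,0,-0.005],[0,10,0],0.04],[[0.0155,0,-0.002],[0,10,0],0.04],[[0.0155,0,0.0005],[0,10,0],0.04],[[0.015,0,0.0035],[0,10,0],0.04],[[0,0,0],[0,0,0],0.04],[[0,0,0],[0,0,0],0.04]]'

```text
time_s: 21.78
position: [0.5944, -0.019, 0.1668]
tool_rot: [[0.756, -0.001, 0.654], [-0.654, 0.0, 0.756], [-0.001, -1.0, -0.0]]
ft_force: [-0.1, 0.5, 0.7]
grip_width: 0.0402
```

```bash
python3 st.py; python3 - <<'E'
from pl import *
rows([([.596,-.0205,.17],-42,1),([.596,-.0205,.135],-42,1),([.596,-.0205,.092],-42,2)],.04)
E
```

```text
21.775 [ 0.5944 -0.019   0.1668] yaw -40.86778325449308 F [-0.0937  0.487   0.6627] T [0.0144 0.0311 0.0022] w 0.0401822189405756 [-13.2273  29.198   72.9794  -0.0016  77.8588  27.6408]
[[ 0.7562 -0.0006  0.6543]
 [-0.6543  0.0001  0.7562]
 [-0.0005 -1.     -0.0003]]
from [ 0.5944 -0.019   0.1668] t 21.775
[[[0.0021, -0.0032, -0.0001], [0, 1.13, 0], 0.04], [[0.0, 0.035, 0.0], [0, 0.0, 0], 0.04], [[0.0, 0.0215, 0.0], [0, 0.0, 0], 0.04], [[0.0, 0.0215, 0.0], [0, 0.0, 0], 0.04]]
```

Request:
carry_out --plan '[[[0.002,0,0],[0,1,0],0.04],[[0,0.032,0],[0,0,0],0.04],[[0,0.021,0],[0,0,0],0.04],[[0,0.021,0],[0,0,0],0.04],[[0,0,0],[0,0,0],0.04]]'

```text
time_s: 22.4
position: [0.5953, -0.0202, 0.0921]
tool_rot: [[0.743, -0.003, 0.669], [-0.669, 0.001, 0.743], [-0.003, -1.0, -0.001]]
ft_force: [0.4, 0.1, 0.5]
grip_width: 0.0401
```

```bash
python3 st.py; python3 - <<'E'
from fit import *
shoot('scene')
overlay(ld('scene'),[],'j1',(150,220,230,310),8)
E
```

```text
22.4 [ 0.5953 -0.0202  0.0921] yaw -42.02004306335533 F [0.3663 0.0891 0.512 ] T [ 0.014  -0.0243  0.0443] w 0.04006462480666896 [-13.3248  33.7257  78.3352   0.0015  68.1048  28.6946]
[[ 0.7429 -0.0028  0.6694]
 [-0.6694  0.0007  0.7429]
 [-0.0025 -1.     -0.0014]]
```

View pics/j1.png

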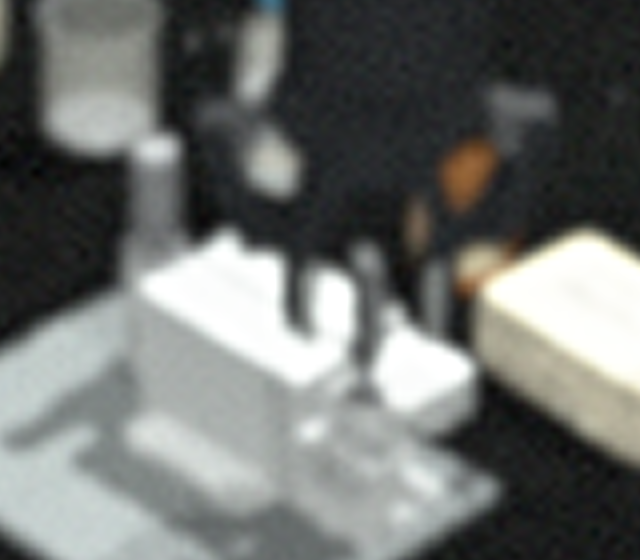

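Request:
carry_out --plan '[[[0,0,0],[0,0,0],0.02],[[0,0,0],[0,0,0],0.004],[[0,0,0],[0,0,0],0.004],[[0,0,0],[0,0,0],0.004]]' --force 30

```text
time_s: 22.95
position: [0.5962, -0.0203, 0.0934]
tool_rot: [[0.743, 0.001, 0.67], [-0.67, 0.0, 0.743], [0.001, -1.0, 0.001]]
ft_force: [0.5, 1.8, 1.7]
grip_width: 0.0082
```

```bash
python3 st.py
```

```text
22.95 [ 0.5962 -0.0203  0.0934] yaw -42.04565210050733 F [0.5243 1.8313 1.7142] T [ 0.1605 -0.0547  0.0337] w 0.00815045787599763 [-13.3184  33.6417  78.236    0.0144  68.0807  28.7219]
[[ 0.7426  0.0008  0.6697]
 [-0.6697  0.0001  0.7426]
 [ 0.0005 -1.      0.0006]]
```

Request:
carry_out --plan '[[[0,0,0],[0,-10,0],0.004],[[0,0,0],[0,-10,0],0.004],[[0,0,0],[0,-10,0],0.004],[[0,0,0],[0,-10.5,0],0.004],[[0,0,0],[0,0,0],0.004],[[0,0,0],[0,0,0],0.004]]'

```text
time_s: 23.7
position: [0.5964, -0.0204, 0.0933]
tool_rot: [[1.0, 0.001, 0.031], [-0.031, -0.0, 1.0], [0.001, -1.0, 0.0]]
ft_force: [2.3, 2.7, 0.3]
grip_width: 0.0081
```

```bash
python3 st.py; python3 - <<'E'
from fit import *
shoot('scene')
overlay(ld('scene'),[],'j2',(150,220,230,310),8)
E
```

```text
23.7 [ 0.5964 -0.0204  0.0933] yaw -1.7516355206933323 F [2.3098 2.6614 0.2761] T [ 0.3047 -0.4532 -0.0332] w 0.008124933441024907 [-13.319   33.6586  78.2266   0.0139  68.0544 -11.5726]
[[ 0.9995  0.0011  0.0306]
 [-0.0306 -0.      0.9995]
 [ 0.0011 -1.      0.    ]]
```

View pics/j2.png

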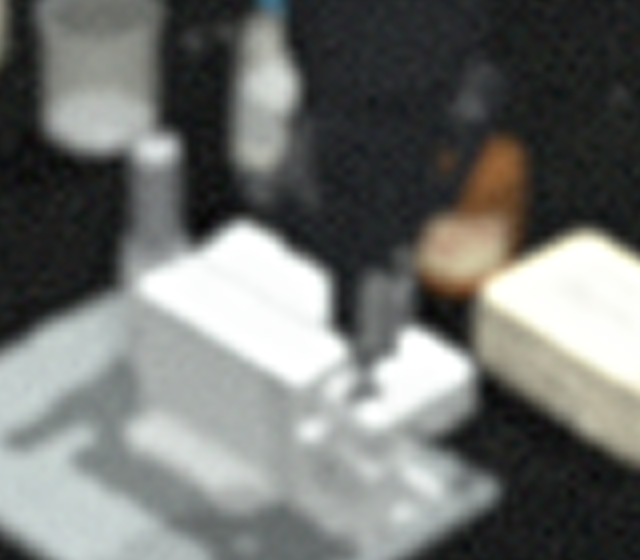

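Request:
carry_out --plan '[[[0,0.004,0],[0,-0.5,0],0.004],[[0,0.004,0],[0,0,0],0.004],[[0,0,0],[0,0,0],0.004]]' --force 40

```text
time_s: 24.12
position: [0.5964, -0.0204, 0.0849]
tool_rot: [[1.0, 0.001, 0.019], [-0.019, 0.0, 1.0], [0.001, -1.0, 0.0]]
ft_force: [4.1, 3.0, -0.8]
grip_width: 0.0081
```

Request:
carry_out --plan '[[[0,0.004,0],[0,0,0],0.004],[[0,0.003,0],[0,0,0],0.004],[[0,0,0],[0,0,0],0.004]]'

```text
time_s: 24.5
position: [0.5963, -0.0204, 0.0776]
tool_rot: [[1.0, 0.0, 0.019], [-0.019, 0.0, 1.0], [0.0, -1.0, 0.0]]
ft_force: [5.7, 1.5, -1.9]
grip_width: 0.0085
```

Request:
carry_out --plan '[[[0,0.0015,0],[0,0,0],0.004],[[0,0,0],[0,0,0],0.004]]'

```text
time_s: 24.75
position: [0.5964, -0.0204, 0.0772]
tool_rot: [[1.0, 0.001, 0.018], [-0.018, -0.0, 1.0], [0.001, -1.0, -0.0]]
ft_force: [3.1, 3.4, 5.9]
grip_width: 0.0083
```

```bash
python3 st.py; python3 - <<'E'
from fit import *
shoot('scene')
overlay(ld('scene'),[],'j3',(150,220,230,310),8)
E
```

```text
24.75 [ 0.5964 -0.0204  0.0772] yaw -1.057629905104298 F [3.1094 3.4366 5.9145] T [ 0.4519 -0.5174 -0.0523] w 0.008295886309449019 [-13.3217  34.7445  79.2396   0.0076  65.9451 -12.2671]
[[ 0.9998  0.0012  0.0185]
 [-0.0185 -0.0002  0.9998]
 [ 0.0012 -1.     -0.0001]]
```

View pics/j3.png

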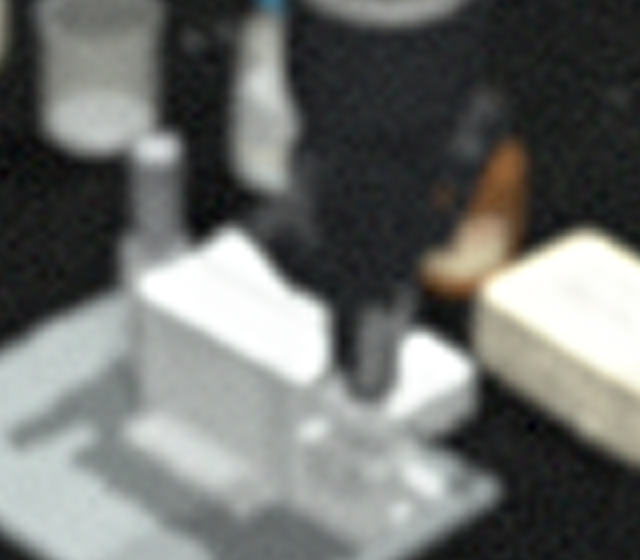

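Request:
carry_out --plan '[[[0,-0.0005,0],[0,10,0],0.004],[[0,0,0],[0,10,0],0.004],[[0,0,0],[0,10,0],0.004],[[0,0,0],[0,10,0],0.004],[[0,0,0],[0,10,0],0.004],[[0,0,0],[0,10,0],0.004],[[0,0,0],[0,10,0],0.004],[[0,0,0],[0,10,0],0.004]]'

```text
time_s: 25.8
position: [0.596, -0.0202, 0.0773]
tool_rot: [[0.15, -0.0, 0.989], [-0.989, 0.0, 0.15], [-0.0, -1.0, 0.0]]
ft_force: [3.3, 4.5, 4.8]
grip_width: 0.0086
```

Request:
carry_out --plan '[[[0,0,0],[0,9,0],0.004],[[0,0,0],[0,0,0],0.004],[[0,0,0],[0,0,0],0.004]]'

```text
time_s: 26.18
position: [0.596, -0.0202, 0.0772]
tool_rot: [[0.002, -0.0, 1.0], [-1.0, 0.0, 0.002], [-0.0, -1.0, -0.0]]
ft_force: [3.3, 3.6, 5.2]
grip_width: 0.0082
```

```bash
python3 st.py
```

```text
26.175 [ 0.596  -0.0202  0.0772] yaw -89.87817423807267 F [3.3054 3.5759 5.1826] T [ 0.8097 -0.4039  0.012 ] w 0.008228356062271748 [-13.3149  34.7375  79.2519   0.0211  66.0164  76.5547]
[[ 0.0021 -0.      1.    ]
 [-1.      0.0004  0.0021]
 [-0.0004 -1.     -0.    ]]
```

Request:
carry_out --plan '[[[0,0,0],[0,0,0],0.02],[[0,0,0],[0,0,0],0.04],[[0,0,0],[0,0,0],0.04],[[0,-0.03,0],[0,0,0],0.04],[[0,-0.06,0],[0,0,0],0.04],[[0,0,-0.06],[0,0,0],0.04],[[0,0,-0.06],[0,0,0],0.04],[[0,0,0],[0,0,0],0.04]]'

```text
time_s: 27.18
position: [0.4718, -0.0196, 0.1668]
tool_rot: [[-0.001, -0.004, 1.0], [-1.0, 0.001, -0.001], [-0.001, -1.0, -0.004]]
ft_force: [0.9, 0.3, 0.3]
grip_width: 0.0397
```

Request:
carry_out --plan '[[[0.06,0,-0.03],[0,0,0],0.04],[[0.06,0,-0.03],[0,0,0],0.04],[[0.05,0,0],[0,0,0],0.04],[[0,0,0],[0,0,0],0.04]]'

```text
time_s: 27.68
position: [0.4205, -0.1856, 0.1672]
tool_rot: [[-0.005, 0.001, 1.0], [-1.0, -0.001, -0.005], [0.001, -1.0, 0.001]]
ft_force: [-0.1, -0.3, 0.1]
grip_width: 0.04
```

```bash
python3 st.py; python3 - <<'E'
from fit import *
from mm import *
shoot('scene',2);shoot('top',2)
W=(([box(-4.5,4.5,-17,17,72,108)],[*mw(-14,-64),np.radians(-91.2)],(255,255,0)))
W2=(PIN,[*mw(0,65),0,.010],(0,255,255))
MH=(HALF,[*mw(-15,0),np.radians(-1.23),.008],(0,0,255))
overlay(ld('scene'),[MH,W,W2],'k1',(150,230,210,300),8)
overlay(ld('top'),[W,W2],'k2',(150,230,200,300),7.5)
E
```

```text
27.675 [ 0.4205 -0.1856  0.1672] yaw -90.28425367291412 F [-0.1364 -0.2631  0.1091] T [ 0.0049 -0.021   0.0008] w 0.03995397511650731 [-38.6044  16.4789  94.2405  -0.0285  69.1926  51.6899]
[[-0.005   0.0009  1.    ]
 [-1.     -0.0013 -0.005 ]
 [ 0.0013 -1.      0.0009]]
```

View pics/k1.png

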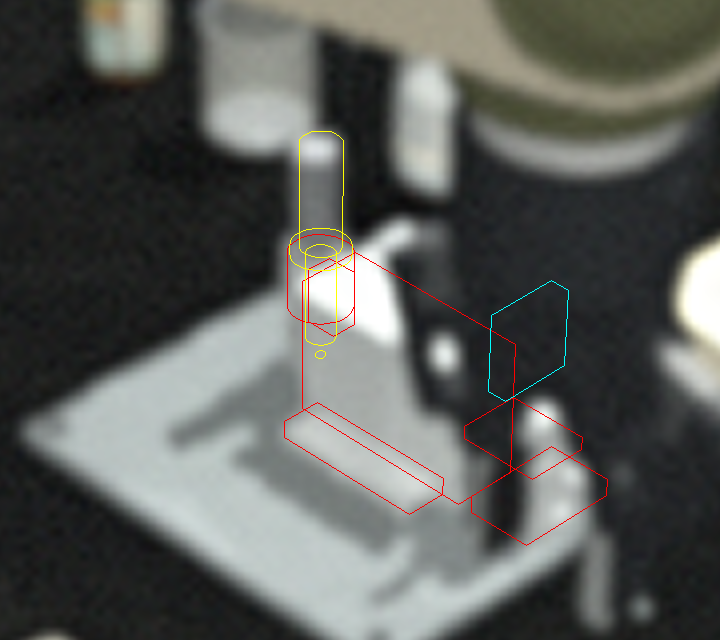

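View pics/k2.png

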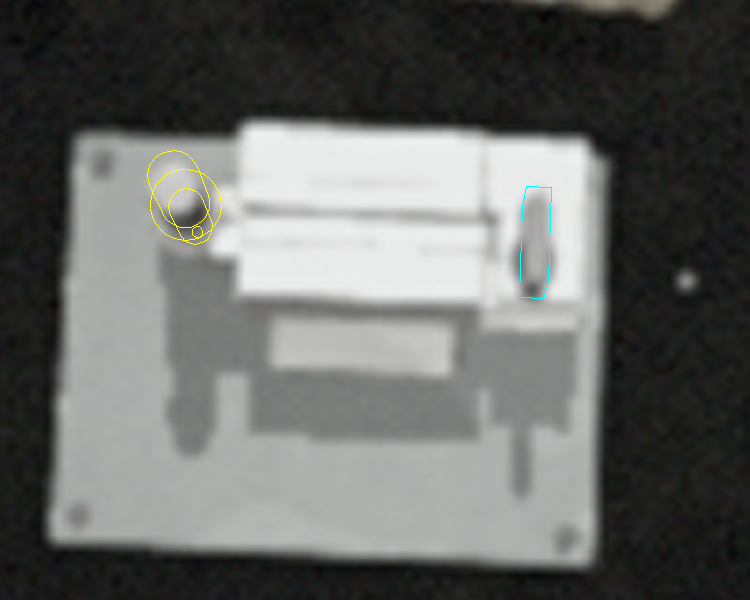

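Request:
carry_out --plan '[[[-0.06,0,0],[0,0,0],0.04],[[-0.06,0,0],[0,0,0],0.04],[[-0.06,0,0],[0,0,0],0.04],[[-0.06,0,0],[0,0,0],0.04],[[-0.06,0,0],[0,0,0],0.04],[[0,0,0],[0,0,0],0.04],[[0,0,0],[0,0,0],0.04]]'

```text
time_s: 28.75
position: [0.42, 0.1184, 0.1671]
tool_rot: [[0.001, 0.0, 1.0], [-1.0, -0.0, 0.001], [0.0, -1.0, 0.0]]
ft_force: [-0.2, 0.1, 0.7]
grip_width: 0.04
```

```bash
python3 st.py; python3 - <<'E'
from fit import *
from mm import *
shoot('scene',2)
W=(([box(-4.5,4.5,-17,17,72,108)],[*mw(-14,-64),np.radians(-91.2)],(255,255,0)))
MH=(HALF,[*mw(-15,0),np.radians(-1.23),.008],(0,0,255))
overlay(ld('scene'),[MH,W],'k3',(130,240,190,300),7)
E
```

```text
28.75 [0.42   0.1184 0.1671] yaw -89.93401302018012 F [-0.2392  0.104   0.7324] T [ 0.0469 -0.0008 -0.0274] w 0.039994292650293556 [ 0.1288 14.3146 97.4783 -0.017  68.204  90.0691]
[[ 0.0012  0.0001  1.    ]
 [-1.     -0.0003  0.0012]
 [ 0.0003 -1.      0.0001]]
```

View pics/k3.png

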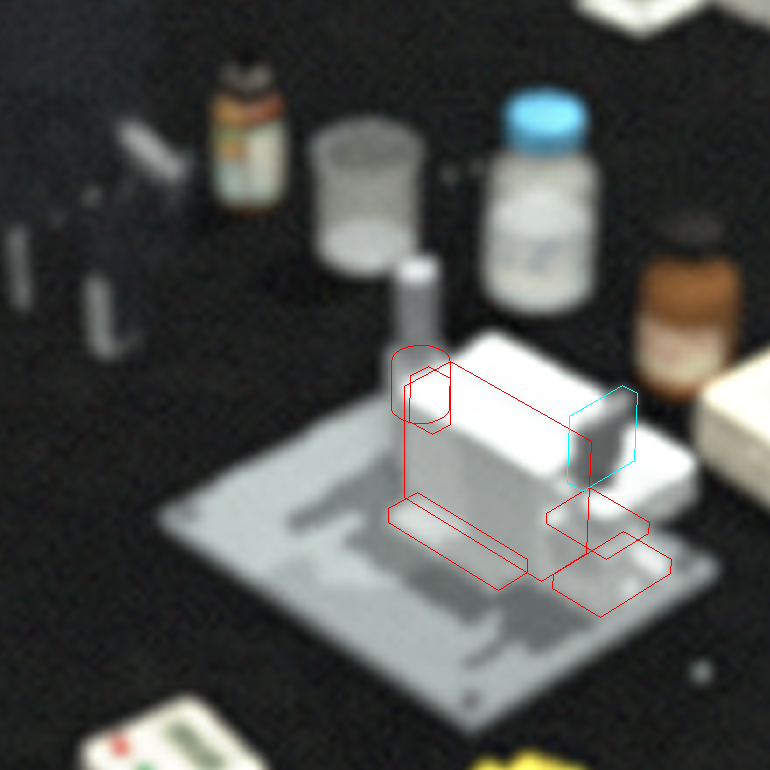

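Wing at (600,440) is down and across the slot, the half is shut, the pin stands home, the bystanders are in place and the arm is clear. Handing in.

```bash
python3 -c "
from rig import env
print(env.close_job())"
```

```text
the job is handed in; nothing more can be done
None
```

The mould is assembled and locked, and I handed the job in at about 29 s of the 72 s allowed. The interface reports no verdict, so the points below rest on my own checks.

- **Assembly:** I stood the loose half square-open on the plate and put the hinge pin through both knuckles until its collar seated (about 8 N). I then pushed the half shut until it stopped at about 19 N. I turned the stud wing into line with the slot and pushed it down about 16 mm to its stop. Finally I turned it about 89° clockwise and let go.
- **Last pictures:** They show the half shut, the pin upright at its home height, and the wing low and across the slot. The beaker, amber bottle and timer stand where they were, and the arm is clear.
- **Not fully in agreement:** In the top view a thin dark line, about 1 to 2 mm wide, runs along the parting plane. Parts there also sit about 2 mm nearer the robot than my model. The side view, the hard stop on closing and the stud going in freely all point to calibration offset, not a real gap.

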